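Load the drying sheet into the bench rack

TASK

Pick up the perforated sheet by its upright grip and slide it, grip outward, onto the lowest pair of rails in the rack that lets it pass over the bottle standing inside. Push it fully home, so that the stiff seating plate at the back is pressed in, firmly but without forcing it, then let go. Do not knock the bottles or the pen.

Things in the scene. Friction and masses are not known exactly. Their poses are not given: they have to be found in the camera images.
- sheet: Loose perforated aluminium sheet, 140 (x) by 150 (y) by 4 mm, 0.25 to 0.4 kg, flat on the bench. Origin: centre of its underside; z up; +x is the leading edge (at 70 mm) that enters the rack first. At -x a tongue 30 mm wide, 4 mm thick, runs out to x = -159 and carries the grip. A lip along the -x edge reaches z = 13. Balances at x = -15.
- sheet_grip (a point): Middle of the sheet's black upright grip block, at x = -150, y = 0, z = 29 mm on the sheet: 32 mm long (sheet's x), 14 mm thick (sheet's y), 50 mm tall, from z = 4 to z = 54.
- rack: Steel rack fixed to the bench, 185 mm wide, 232 mm high, no floor, open above. Origin: on the bench under its middle; the mouth faces its -x, the sheet goes in along +x. Rails run from x = -75 to 85, ledges 16 mm wide, 3 mm thick. Side webs 155 mm apart (2.5 mm to spare each side), up to 13 mm above the ledge, flare out at the mouth from x = -75 to -97 (173 mm wide at the tips).
- rails_low (a point): Centre between the lowest pair of rails, over the rack's origin, at the height of the ledge tops where the sheet's underside rests: nominally 85 mm above the bench. The three pairs hang together in the frame and really sit up to 4 mm higher or lower than this, differently each time and unmeasured: the ledges must be felt for.
- rails_mid (a point): The same for the middle pair of rails: nominally 140 mm (same shift) above the bench.
- rails_top (a point): The same for the top pair of rails: nominally 195 mm (same shift) above the bench. Never the right one.
- seat_plate (a joint): Steel plate 24 mm wide before the rack's back stop, in the middle, behind all rail pairs. The leading edge pushes it along the rack's +x: 0 = out (start), 0.008 = in, on the rigid stop. Takes 5 N plus rail friction (1-5 N); stays put. The stop's depth varies and is unmeasured: sheet home = its origin at rack x -40 to 0 mm. Over 25 N (all contacts summed) is forcing.
- short_bottle: Short amber jar, 48 mm across, 60 mm high; origin at the centre of its foot. Stands either inside the rack or on the bench beyond. With it in the rack the lowest rails (85 mm) are right.
- tall_bottle: Tall amber bottle, 52 mm across, 115 mm high; origin at the centre of its foot. Stands in the other one of the two places. With it in the rack the lowest rails are blocked and the middle ones (140 mm) are right.
- pen: Loose marker pen, 135 mm long (x), 12 mm thick, lying on the bench beside the rack, on the side away from the robot; origin under its middle. Leave alone.
Mind the look-alikes: they are no part of the job. What is shaped like the tall_bottle but blue is not meant.

How it is judged:
By the outcome, as a careful person would: the job done as asked, in the order asked, and still so for the second after the job is handed in, with the robot touching nothing.
It also fails if it takes over 72 s, if anything falls off the work surface, if the arm or the gripper's body presses on something with over 40 N, if the wrist force passes 120 N, or if a joint passes its speed limit or range.

ROBOT

A 6-joint arm with a two-finger parallel gripper is mounted at the origin on the work surface. World frame = base frame: x ahead of the robot, y to its left, z up, the work surface at z = 0. Lengths are in mm, angles in rad, forces in N, time in s.
With the tool pointing down it reaches from about 300 to 875 mm from the base axis. Payload 6.4 kg.
Tool frame: the origin (TCP) lies at the very end of the fingers, on their centre line; the grasp point (between the pads) lies 19 mm behind it (bot.grip_point_offset is the distance from the TCP to the grasp point, in mm); y points along the fingers, x is the direction in which the jaws open and shut, and the axes are right-handed (so a half turn about y gives the same grasp; the last joint's range is limited). The gripper opens to 88 mm and grips with 3 to 60 N. Pads are 18 mm wide; open, the fingers measure 123 mm over their backs; the gripper's body (75 mm by 187 mm) begins 45 mm behind the grasp point.
Start: joints at [1.017, 0.181, 1.607, -0, 1.354, -0.206], TCP at [195.967, 540.591, 238.714] pointing down, gripper open.
Joint ranges: [-2.99, 2.99], [-0.89, 2.07], [0.3, 2.58], [-1.14, 4.28], [0, 2.63], [-3.12, 3.12]. Speed limits (rad/s): [2.57, 2.57, 3.01, 3.14, 3.14, 3.14].

INTERFACE

Orientations are given as a unit quaternion [x, y, z, w].
In Python, from cell import bot, imaging gives the robot as it stands.
- The arm moves only by the tool drive_tool, never from a script. Its argument "increments" is a list of rows, each an object with "delta_pos": the shift along the tool's x, y, z in m, a list of three; "turn": the turn about the tool's y in rad; "jaw": the finger opening in m, from 0 to 0.0881. A call has 1 to 10 rows; each row shifts and turns the pose as measured when the row begins, along the tool's axes as they then stand; what a row does not reach is not made up. A row lasts 1/8 s, in which the tool goes at most 62.5 mm and 10.7 degrees, less where a joint would pass 70% of its speed; a pose out of reach is approached as far as the arm can. A call is refused whole if a number of a shift passes 0.0625 or a number of a turn 0.188, either way. A call with a gripper value outside its range is refused whole. The fingers move at their own pace and stop on an object; the grip force is fixed at half the most. Time passes only in rows, so rows that do not move let the fingers close. It gives the time, the measured TCP pose, the force and the opening at its end, in the units of the state.
- bot.read_state(): the state, without advancing time (a new reading comes with each control period).
- imaging.snapshot(name): name is "side" or "top" or "wrist"; returns the picture (400x640x3 uint8, red, green, blue); there is no depth.
- imaging.camera_info(name): a dict with "fx", "fy", "cx", "cy" (pixels), "camera_from_world" (4x4, takes a point from world to camera coordinates). Camera axes: x right, y up, looking along -z (the intrinsics and any distortion apply to the point x, -y, -z); pixel columns grow to the right and rows downward; lengths in mm; the calibration is good to about 2 mm. A picture is of the moment at which its call begins: read the wrist's pose just before it. camera_info takes no time and is no camera call; for the wrist camera it gives the pose at the moment of the call.
- bot.job_done(): hands the job in, once; it reports no verdict.
Trained networks look in the newest picture that a camera, given by its name, has taken for a name from the list of things; names that differ only in an ending like _2 or _b are one class to them, and where a whole thing is asked for, a point or a joint stands for the part that bears it (a point fixed in the world has none). Each returns a list of dicts, best first, with "conf" (0 to 1); they miss things now and then, are a little off and sometimes report something else, mostly with a low value. They report only what shows in the picture. A call takes as long as a camera call. They do not tell look-alikes from the thing itself.
- imaging.find_in(camera, target): "bbox" ([left, top, right, bottom] in pixels, round what is visible of it).
The state is a dict: "time": time; "joint_positions": joint angles; "qd": joint speeds; "joint_efforts": joint torques, N m; "position": TCP position; "eef_rot": TCP orientation; "ft_force": force on the tool from outside, world axes, zero at the start; "torque": the same for the moment, N m; "width": opening from 0.0 (shut) to 1.0 (fully open).
Only numpy, scipy, OpenCV 4.12 (cv2) and the standard library are available. Lean on these libraries where they do the work, as an engineer would, in place of code of your own. Each camera call takes 0.05 s, during which the arm holds its last target.

## Working session

There is one attempt and no reset: what is moved stays moved. The work goes in short steps, Python scripts to look and compute and a tool call to move; the robot and the scene stay as the last step left them, time stands still between calls to the robot, and variables do not carry over. Pictures are saved under pics/ and viewed, and the job is handed in when it is done.

Besides the shell and the picture viewer there is one more tool, called after "Emit:" by a JSON object that holds its "fn" and its "kwargs", one argument or row to a line. drive_tool: Moves the arm, as the interface text tells. Its arguments: {"type":"object","properties":{"increments":{"type":"array","items":{"type":"object","properties":{"delta_pos":{"type":"array","items":{"type":"number"}},"turn":{"type":"number"},"jaw":{"type":"number"}}}}},"required":["increments"]}

```bash
ls; mkdir -p pics; cat > h.py <<'E'
import numpy as np, cv2
from cell import bot, imaging
E
python3 - <<'E'
from h import *
s=bot.read_state(); print({k:np.round(v,3) for k,v in s.items()}, bot.grip_point_offset)
for c in ["side","top","wrist"]:
    i=imaging.snapshot(c); cv2.imwrite(f"pics/{c}0.png",i[:,:,::-1])
    ci=imaging.camera_info(c); print(c,{k:np.round(v,3).tolist() for k,v in ci.items()})
    for t in ["sheet","sheet_grip","rack","short_bottle","tall_bottle","pen","seat_plate"]:
        print(t,[(np.round(d['bbox']).tolist(),round(d['conf'],2)) for d in imaging.find_in(c,t)[:3]])
E
```

```text
pics
{'time': np.float64(0.0), 'joint_positions': array([ 1.017,  0.181,  1.608,  0.   ,  1.354, -0.206]), 'qd': array([-0.001,  0.   ,  0.   , -0.001,  0.001, -0.002]), 'joint_efforts': array([ 0.0000e+00, -4.3387e+01, -3.4186e+01,  7.0000e-02,  3.8000e-02,
       -0.0000e+00]), 'position': array([195.69 , 540.145, 237.863]), 'eef_rot': array([ 0.579,  0.405, -0.406, -0.579]), 'ft_force': array([-0.498,  0.604, -0.338]), 'torque': array([0.043, 0.038, 0.005]), 'width': np.float64(1.0)} 18.700000000000003
side {'fx': 505.23, 'fy': 505.23, 'cx': 318.495, 'cy': 193.339, 'camera_from_world': [[0.211, 0.977, -0.004, -105.3], [-0.822, 0.18, 0.54, 426.907], [0.529, -0.111, 0.842, -1711.526], [0.0, 0.0, 0.0, 1.0]]}
sheet [([200.0, 185.0, 290.0, 241.0], 0.8)]
sheet_grip [([198.0, 184.0, 292.0, 244.0], 0.78)]
rack [([355.0, 92.0, 450.0, 214.0], 0.6)]
short_bottle [([336.0, 255.0, 356.0, 278.0], 0.83), ([354.0, 92.0, 449.0, 216.0], 0.7)]
tall_bottle [([318.0, 128.0, 340.0, 160.0], 0.84), ([379.0, 158.0, 397.0, 188.0], 0.52)]
pen [([398.0, 235.0, 450.0, 258.0], 0.71)]
seat_plate [([415.0, 124.0
[... 272 characters left out ...]
.67)]
sheet_grip [([353.0, 203.0, 465.0, 272.0], 0.87), ([132.0, 156.0, 248.0, 276.0], 0.16)]
rack [([128.0, 152.0, 251.0, 273.0], 0.65)]
short_bottle [([354.0, 205.0, 464.0, 271.0], 0.68), ([302.0, 122.0, 322.0, 149.0], 0.67)]
tall_bottle [([208.0, 214.0, 236.0, 244.0], 0.82), ([260.0, 283.0, 286.0, 312.0], 0.7)]
pen [([193.0, 131.0, 253.0, 141.0], 0.58)]
seat_plate [([152.0, 203.0, 185.0, 229.0], 0.89)]
wrist {'fx': 358.809, 'fy': 358.809, 'cx': 308.962, 'cy': 193.291, 'camera_from_world': [[0.341, 0.94, 0.001, -575.578], [-0.906, 0.329, -0.266, 36.409], [-0.25, 0.09, 0.964, -389.516], [0.0, 0.0, 0.0, 1.0]]}
sheet []
sheet_grip []
rack []
short_bottle []
tall_bottle []
pen []
seat_plate []
```

```bash
python3 - <<'E'
import cv2
for c in ["side","top"]:
    i=cv2.imread(f"pics/{c}0.png")
    y0,x0=(70,170) if c=="side" else (100,110)
    k=i[y0:y0+220,x0:x0+(290 if c=="side" else 370)]
    f=2.7 if c=="side" else 2.1
    cv2.imwrite(f"pics/{c}0z.png",cv2.resize(k,None,fx=f,fy=f,interpolation=cv2.INTER_CUBIC)); 
E
```

```text
(no output)
```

View pics/side0z.png

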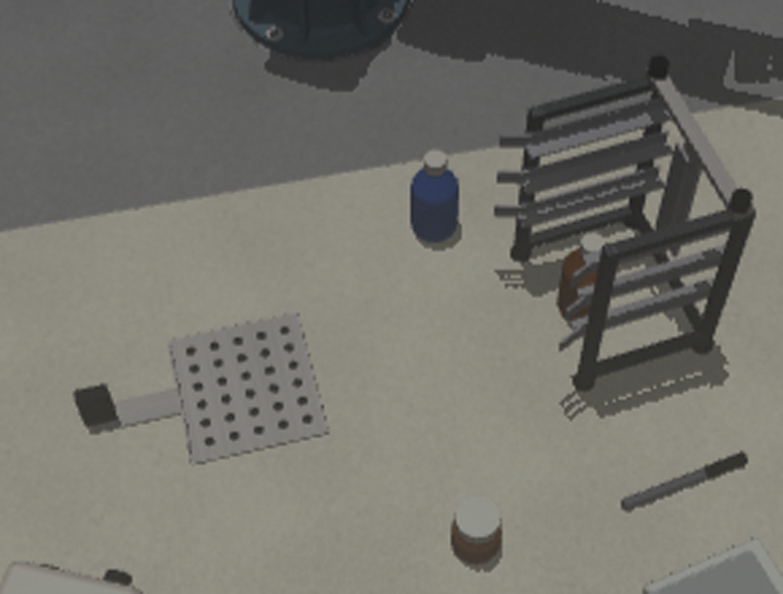

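View pics/top0z.png

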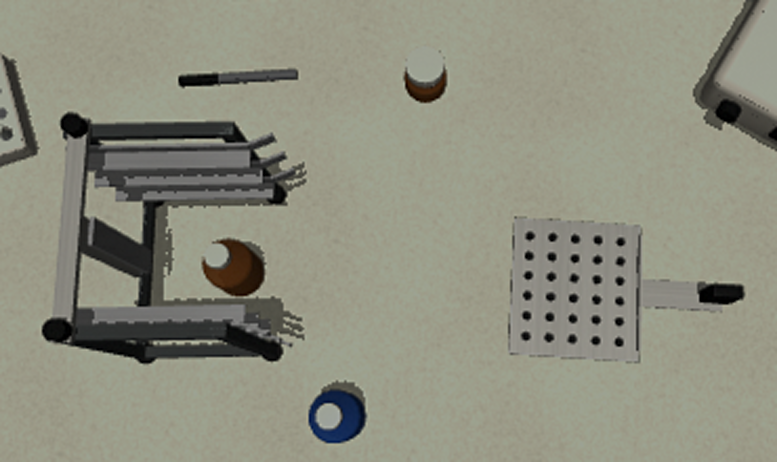

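View pics/top0.png

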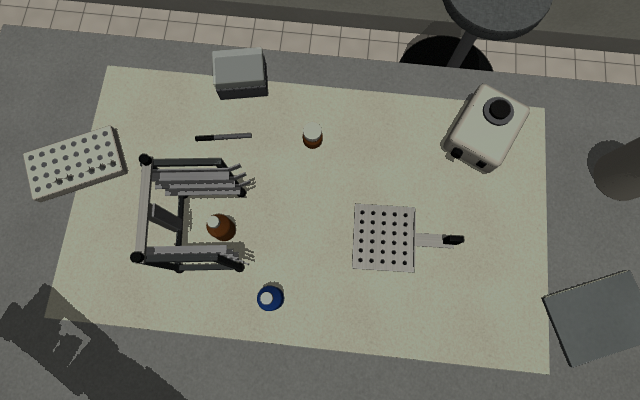

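View pics/side0.png

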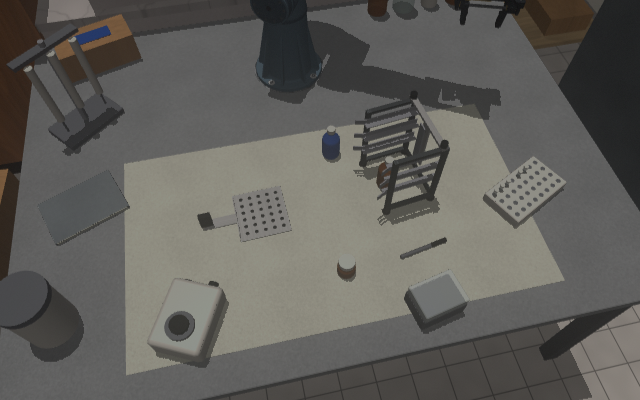

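```bash
cat >> h.py <<'E'
import json
def crop(src,name,x0,y0,w,h,f):
    i=cv2.imread(src); k=cv2.resize(i[y0:y0+h,x0:x0+w],None,fx=f,fy=f,interpolation=cv2.INTER_CUBIC)
    k=np.clip(k.astype(float)*1.5,0,255).astype(np.uint8)
    for x in range((x0//10+1)*10,x0+w,10):
        cv2.line(k,(int((x-x0)*f),0),(int((x-x0)*f),6 if x%50 else 14),(0,0,255),1)
        if x%20==0: cv2.putText(k,str(x),(int((x-x0)*f)-8,18),0,.35,(0,0,255),1)
    for y in range((y0//10+1)*10,y0+h,10):
        cv2.line(k,(0,int((y-y0)*f)),(6,int((y-y0)*f)),(0,0,255),1)
        if y%20==0: cv2.putText(k,str(y),(8,int((y-y0)*f)+4),0,.35,(0,0,255),1)
    cv2.imwrite(name,k)
def proj(ci,P):
    T=np.array(ci["camera_from_world"]); P=np.atleast_2d(P); c=P@T[:3,:3].T+T[:3,3]
    return np.c_[ci["cx"]+ci["fx"]*c[:,0]/-c[:,2], ci["cy"]+ci["fy"]*-c[:,1]/-c[:,2]]
def back(ci,uv,z):
    T=np.array(ci["camera_from_world"]); R=T[:3,:3]; o=-R.T@T[:3,3]
    uv=np.atleast_2d(uv).astype(float)
    d=np.c_[(uv[:,0]-ci["cx"])/ci["fx"],-(uv[:,1]-ci["cy"])/ci["fy"],-np.ones(len(uv))]@R
    return o+d*((z-o[2])/d[:,2])[:,None]
E
python3 - <<'E'
from h import *
print([k for k in imaging.camera_info("top")])
crop("pics/top0.png","pics/tr.png",125,145,135,100+30,5.8)
crop("pics/side0.png","pics/sr.png",350,85,110,135,5.4 if 0 else 4.4)
crop("pics/top0.png","pics/ts.png",345,195,130,85,6)
crop("pics/side0.png","pics/ss.png",190,175,110,75,7)
c=imaging.camera_info("top")
print(back(c,[[464,238]],54), back(c,[[345+8,205]],4))
print(proj(imaging.camera_info("side"),[[195,540,238]]))
E
```

```text
['fx', 'fy', 'cx', 'cy', 'camera_from_world']
[[ 554.73791689 -343.68195107   54.        ]] [[ 613.79243288 -101.40878033    4.        ]]
[[477.76305961  23.96570593]]
```

View pics/tr.png

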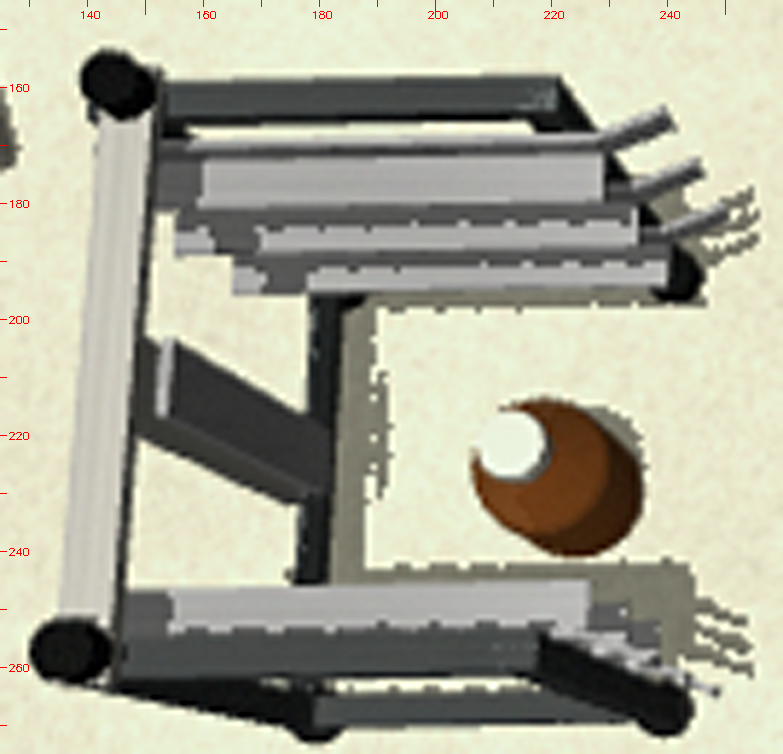

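View pics/sr.png

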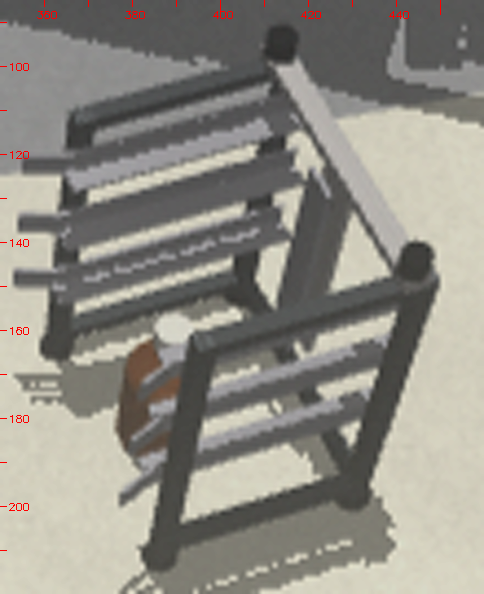

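View pics/ts.png

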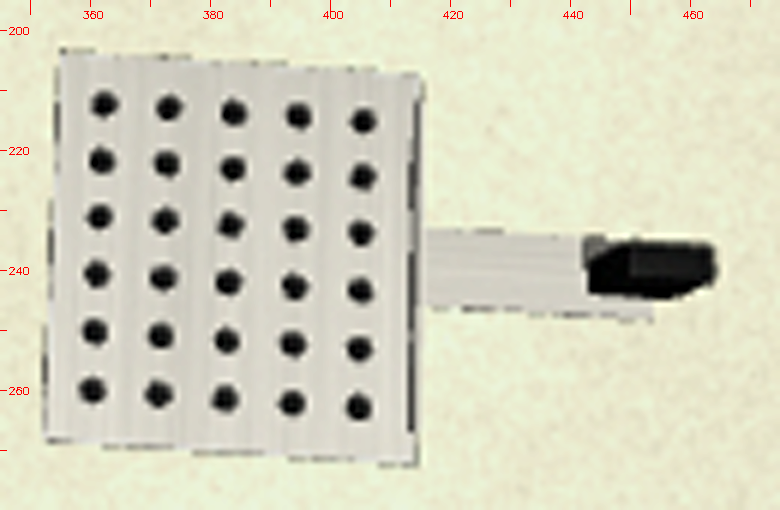

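View pics/ss.png

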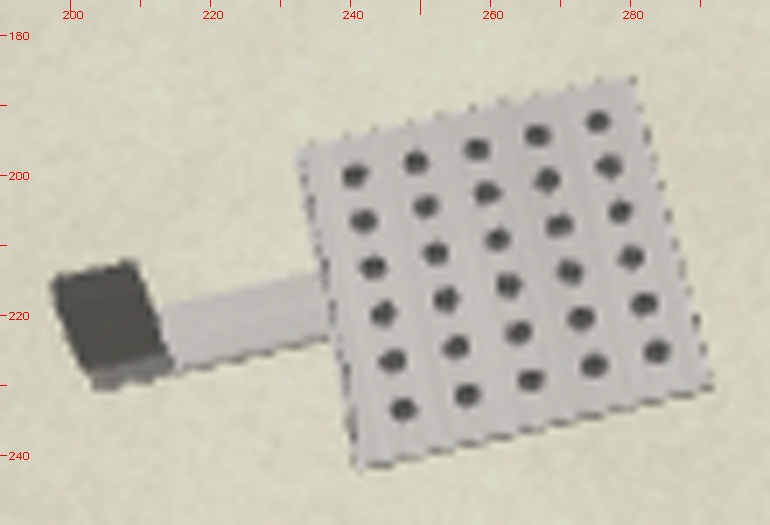

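```bash
cat > fit.py <<'E'
from h import *
from scipy.optimize import least_squares
ct=imaging.camera_info("top"); cs=imaging.camera_info("side")
def tf(p,L):
    c,s=np.cos(p[2]),np.sin(p[2]); L=np.array(L,float)
    return np.c_[p[0]+c*L[:,0]-s*L[:,1], p[1]+s*L[:,0]+c*L[:,1], L[:,2]+(p[3] if len(p)>3 else 0)]
def fit(p0,obs,sig=1):
    def r(p):
        o=[]
        for ci,L,uv in obs: o.append((proj(ci,tf(p,L))-uv))
        return np.concatenate(o).ravel()
    s=least_squares(r,p0,loss="soft_l1",x_scale=[10,10,.05,5][:len(p0)])
    return s.x,r(s.x).reshape(-1,2)
# sheet
La=[[70,-75,4],[70,75,4],[-70,75,13],[-70,-75,13]]
LaS=[[70,-75,4],[70,75,4],[-70,75,4],[-70,-75,4]]
# world: sheet +x ~ world +y ; sheet y=+75 -> world -x
top=[[355,203],[352.7,268.2],[414.5,272.5],[415.4,207.5]]
side=[[291.5,230.5],[280.5,186],[233,196],[241.5,241.5]]
for ob in ([(ct,La,top)],[(cs,LaS,side)],[(ct,La,top),(cs,LaS,side)]):
    p,r=fit([580,-180,1.57],ob); print("sheet",p.round(3),r.round(1).tolist()); print(" grip",tf(p,[[-150,0,29]]).round(1))
# rack
Lt=[[-97,-86.5,208],[-97,-86.5,153],[-97,-86.5,98],[-75,-61.5,195],[-75,-61.5,140],[-75,-61.5,85],[-75,61.5,195]]
ut=[[240.9,165.3],[245.7,174],[250.5,181.7],[229.1,180],[234.7,187.2],[240,194.4],[226.4,245]]
Ls=[[-97,86.5,201.5],[-97,86.5,146.5],[-97,86.5,91.5],[-97,-86.5,201.5],[-97,-86.5,146.5],[-97,-86.5,91.5]]
us=[[355,122],[354,135.5],[353,148],[382.5,173],[380,187],[377.5,198.5]]
for ob in ([(ct,Lt,ut)],[(cs,Ls,us)],[(ct,Lt,ut),(cs,Ls,us)]):
    p,r=fit([560,250,1.57,0],ob); print("rack",p.round(3),r.round(1).tolist())
E
python3 fit.py
```

```text
sheet [ 545.599 -178.233    1.606] [[-0.0, 0.4], [-1.2, 0.1], [0.3, 0.1], [0.6, -0.7]]
 grip [[ 550.9 -328.1   29. ]]
sheet [ 549.757 -171.928    1.603] [[0.7, 0.0], [0.4, -0.3], [-0.6, -0.2], [-0.5, 0.3]]
 grip [[ 554.5 -321.9   29. ]]
sheet [ 546.84  -176.256    1.605] [[-0.8, -0.2], [-2.1, -0.6], [-0.6, -0.5], [-0.2, -1.3], [-1.1, -0.7], [-1.3, -0.8], [-2.3, -0.7], [-2.2, -0.3]]
 grip [[ 551.9 -326.2   29. ]]
rack [523.671 213.261   1.679  -3.145] [[-0.5, -0.1], [-0.1, -0.1], [-0.4, -0.2], [0.4, -0.0], [0.6, 0.5], [0.4, 0.0], [-0.2, 0.0]]
rack [535.1   212.484   1.702  16.393] [[0.1, -0.2], [-0.0, -0.1], [-0.1, 0.2], [-0.3, 0.9], [-0.0, -0.4], [0.4, -0.2]]
rack [524.023 214.482   1.675  -2.982] [[-1.0, -0.2], [-0.6, -0.2], [-0.8, -0.3], [-0.1, -0.1], [0.1, 0.4], [-0.0, -0.1], [-1.0, -0.1], [-0.1, 0.4], [-0.3, 0.3], [-0.4, 0.3], [-2.9, 1.1], [-2.5, -0.5], [-2.0, -0.4]]
```

```bash
cat >> h.py <<'E'
from scipy.spatial.transform import Rotation as Ro
def tool(prn=True):
    s=bot.read_state(); R=Ro.from_quat(s["eef_rot"]).as_matrix(); 
    if prn: print("t",round(float(s["time"]),2),"pos",np.round(s["position"],1),"x",R[:,0].round(3),"y",R[:,1].round(3),"z",R[:,2].round(3),"q",np.round(s["joint_positions"],2),"F",np.round(s["ft_force"],1),"w",round(float(s["width"]),3))
    return np.array(s["position"]),R,s
def togo(target,ang=None):
    """tool-frame delta in mm to world TCP target; after turn to jaw yaw ang (world)"""
    p,R,s=tool(); print("delta tool", (R.T@(np.array(target)-p)).round(1))
    if ang is not None:
        cur=np.arctan2(R[1,0],R[0,0]); d=(ang-cur+np.pi/2)%np.pi-np.pi/2
        print("cur jaw yaw",cur.round(3),"world turn about z",d.round(4)," -> tool-y turn",(d*np.sign(R[2,1])).round(4))
E
python3 - <<'E'
from h import *
p,R,s=tool()
ci=imaging.camera_info("wrist"); T=np.array(ci["camera_from_world"]); o=-T[:3,:3].T@T[:3,3]
print("cam",o, "in tool",R.T@(o-p)); print("view dir in tool",R.T@(-T[2,:3]))
togo([551,-326,160],1.605+np.pi/2)
E
```

```text
t 1.2 pos [195.9 540.6 238.7] x [0.341 0.94  0.   ] y [ 0.  0. -1.] z [-0.94   0.341  0.   ] q [ 1.02  0.18  1.61  0.    1.35 -0.21] F [-0.2 -0.2  0.7] w 1.003
cam [131.80209409 564.05885523 385.73273801] in tool [   0.19333102 -146.9992274    68.30165283]
view dir in tool [ 8.42803872e-04  9.63980827e-01 -2.65970401e-01]
t 1.2 pos [195.9 540.6 238.7] x [0.341 0.94  0.   ] y [ 0.  0. -1.] z [-0.94   0.341  0.   ] q [ 1.02  0.18  1.61  0.    1.35 -0.21] F [-0.2 -0.2  0.7] w 1.003
delta tool [-693.7   78.7 -629.1]
cur jaw yaw 1.223 world turn about z -1.1888  -> tool-y turn 1.1888
```

Emit:
{"fn": "drive_tool", "kwargs": {
  "increments": [
    {"delta_pos": [0,-0.05,0],"turn": 0.187},
    {"delta_pos": [0,-0.05,0],"turn": 0.187},
    {"delta_pos": [0,0,0],"turn": 0.187},
    {"delta_pos": [0,0,0],"turn": 0.187},
    {"delta_pos": [0,0,0],"turn": 0.187},
    {"delta_pos": [0,0,0],"turn": 0.187}
  ]
}}

```text
invalid input
```

```bash
python3 -c "
from h import *
togo([522,165,345],0.104)"
```

```text
t 1.2 pos [195.9 540.6 238.7] x [0.341 0.94  0.   ] y [ 0.  0. -1.] z [-0.94   0.341  0.   ] q [ 1.02  0.18  1.61  0.    1.35 -0.21] F [-0.2 -0.2  0.7] w 1.003
delta tool [-242.  -106.3 -434.5]
cur jaw yaw 1.223 world turn about z -1.119  -> tool-y turn 1.119
```

Emit:
{"fn": "drive_tool", "kwargs": {
  "increments": [
    {"delta_pos": [0,-0.05,0],"turn": 0.187,"jaw": 0.088},
    {"delta_pos": [0,-0.05,0],"turn": 0.187,"jaw": 0.088},
    {"delta_pos": [0,0,0],"turn": 0.187,"jaw": 0.088},
    {"delta_pos": [0,0,0],"turn": 0.187,"jaw": 0.088},
    {"delta_pos": [0,0,0],"turn": 0.187,"jaw": 0.088},
    {"delta_pos": [0,0,0],"turn": 0.187,"jaw": 0.088}
  ]
}}

```text
time: 1.95
position: [195.9, 540.5, 342.1]
eef_rot: [-0.706, -0.033, 0.033, 0.706]
ft_force: [1.1, -0.2, -0.7]
width: 0.995
```

```bash
python3 -c "
from h import *
togo([522,165,345],0.104)"
```

```text
t 1.95 pos [195.9 540.5 342.1] x [ 0.996  0.093 -0.   ] y [-0.  0. -1.] z [-0.093  0.996  0.   ] q [1.02 0.11 1.48 0.   1.55 0.92] F [ 1.1 -0.2 -0.7] w 0.995
delta tool [ 289.9   -2.9 -404.1]
cur jaw yaw 0.093 world turn about z 0.0113  -> tool-y turn -0.0113
```

Emit:
{"fn": "drive_tool", "kwargs": {
  "increments": [
    {"delta_pos": [0.036,0,-0.05],"turn": -0.011,"jaw": 0.088},
    {"delta_pos": [0.036,0,-0.05],"turn": 0,"jaw": 0.088},
    {"delta_pos": [0.036,0,-0.05],"turn": 0,"jaw": 0.088},
    {"delta_pos": [0.036,0,-0.05],"turn": 0,"jaw": 0.088},
    {"delta_pos": [0.036,0,-0.05],"turn": 0,"jaw": 0.088},
    {"delta_pos": [0.036,0,-0.05],"turn": 0,"jaw": 0.088},
    {"delta_pos": [0.036,0,-0.05],"turn": 0,"jaw": 0.088},
    {"delta_pos": [0.036,0,-0.054],"turn": 0,"jaw": 0.088}
  ]
}}

```text
time: 2.95
position: [525.2, 166.4, 343.0]
eef_rot: [-0.705, -0.04, 0.037, 0.707]
ft_force: [0.4, 0.4, -0.7]
width: 0.997
```

```bash
python3 - <<'E'
from h import *
tool(); ci=imaging.camera_info("wrist")
i=imaging.snapshot("wrist"); cv2.imwrite("pics/w1.png",i[:,:,::-1]); json.dump({k:np.array(v).tolist() for k,v in ci.items()},open("w1.json","w"))
crop("pics/w1.png","pics/w1z.png",0,0,640,400,1.25)
E
```

```text
t 2.95 pos [525.2 166.4 343. ] x [0.994 0.11  0.004] y [ 0.004  0.003 -1.   ] z [-0.11   0.994  0.002] q [ 0.09  0.06  1.54  0.    1.55 -0.02] F [ 0.4  0.4 -0.7] w 0.997
```

View pics/w1z.png

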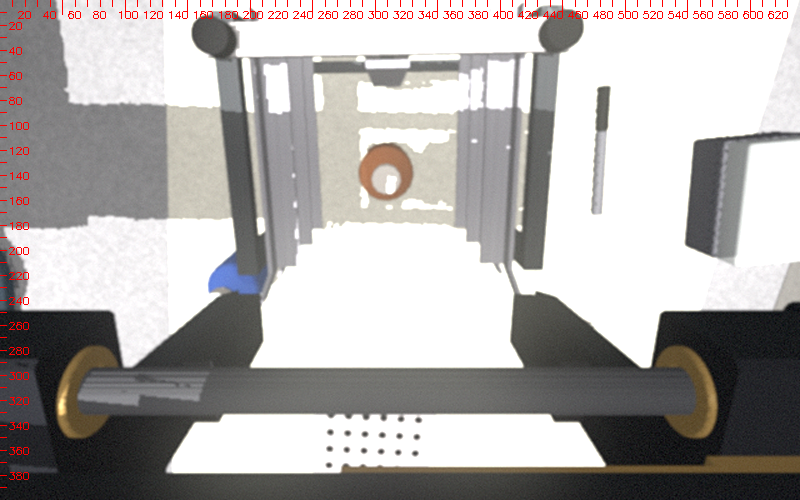

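```bash
sed -i 's/\*1.5,0,255/*G,0,255/; s/def crop(src,name,x0,y0,w,h,f):/def crop(src,name,x0,y0,w,h,f,G=1.5):/' h.py; python3 - <<'E'
from h import *
crop("pics/w1.png","pics/w1a.png",185,30,85,215,2.75,.9)
crop("pics/w1.png","pics/w1a.png",190,140,90,110,5.4,.9)
crop("pics/w1.png","pics/w1b.png",350,140,100,110,5.4,.9)
E
```

```text
(no output)
```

View pics/w1a.png

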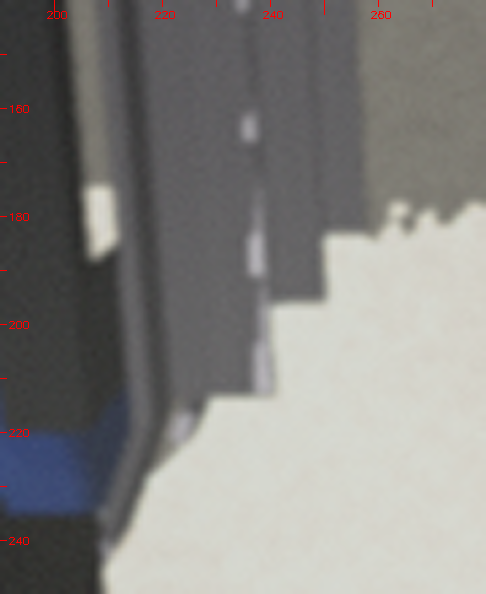

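View pics/w1b.png

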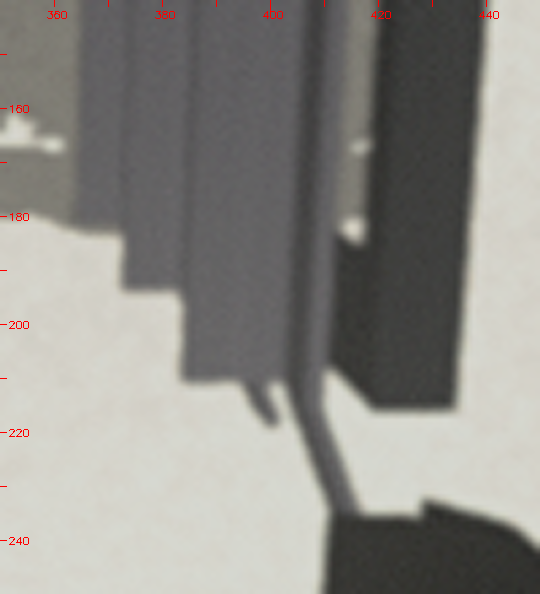

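```bash
cat > fit2.py <<'E'
from fit import *
cw=json.load(open("w1.json"))
Lw=[[-75,61.5,195],[-75,61.5,140],[-75,61.5,85],[-75,-61.5,195],[-75,-61.5,140],[-75,-61.5,85]]
uw=[[240.4,213.1],[250.2,195.6],[257.5,183.5],[383.5,210.6],[372.5,193.8],[364,183]]
for ob in ([(cw,Lw,uw)],[(ct,Lt,ut),(cw,Lw,uw)]):
    p,r=fit([524,214,1.67,0],ob); print("rackw",p.round(3),r.round(1).tolist())
    print("bottle",tf(p,[[0,0,0]]))
# free yaw check w/ inner edge directions
print(back(cw,[[313-5,173]],0), back(ct,[[222,228]],60))
E
python3 fit2.py | tail -5
```

```text
rackw [522.4   212.794   1.694   1.844] [[0.1, 0.0], [0.1, 0.3], [0.0, -0.4], [0.0, 0.4], [-0.2, 0.3], [-0.0, -1.5]]
bottle [[522.39999823 212.7943476    1.84360731]]
rackw [ 5.22652e+02  2.12172e+02  1.69000e+00 -2.60000e-02] [[-0.8, -0.6], [-0.4, -0.6], [-0.6, -0.6], [0.2, -0.3], [0.4, 0.2], [0.3, -0.2], [0.3, -0.0], [0.3, -0.2], [0.2, 0.2], [0.1, -0.5], [-0.6, 0.8], [-0.7, 0.7], [-0.4, -1.1]]
bottle [[ 5.22651948e+02  2.12171924e+02 -2.63503586e-02]]
[[529.4851276 130.5884921   0.       ]] [[519.71290509 178.46043972  60.        ]]
```

```bash
python3 - <<'E'
from h import *
crop("pics/w1.png","pics/w1c.png",200,35,80,100,5.6,1.0)
crop("pics/w1.png","pics/w1d.png",350,35,80,100,5.6,1.0)
a=cv2.imread("pics/w1c.png");b=cv2.imread("pics/w1d.png");m=min(a.shape[1],390);cv2.imwrite("pics/w1cd.png",np.hstack([a[:, :398],b[:, :398]]))
E
```

```text
(no output)
```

View pics/w1cd.png

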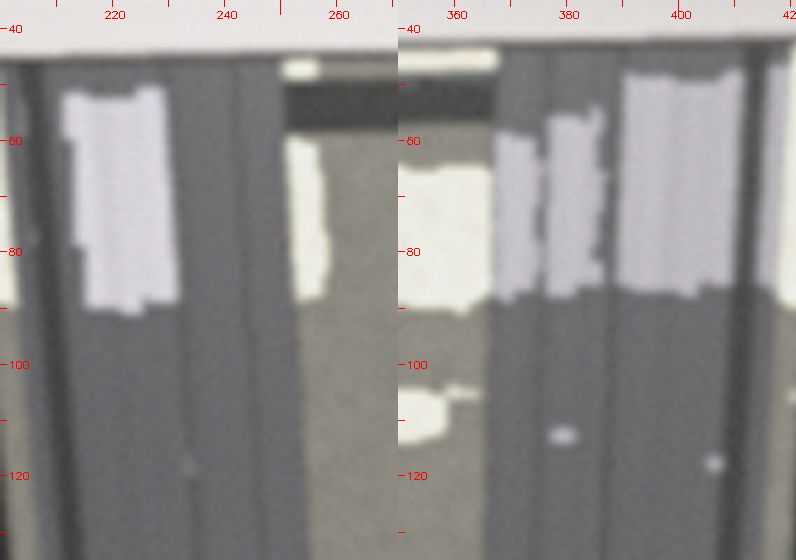

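```bash
cat > fit3.py <<'E'
from fit2 import *
E_=[(229.5,60,195,61.5),(389.1,70,195,-61.5),(252.5,80,85,61.5),(366.8,80,85,-61.5),(242.5,60,140,61.5),(376.4,70,140,-61.5)]
def res(p,useTop,useCorn=True):
    o=[]
    if useCorn: o.append((proj(cw,tf(p,Lw))-uw).ravel())
    if useTop: o.append((proj(ct,tf(p,Lt))-ut).ravel())
    for u,v,z,y in E_:
        w=back(cw,[[u,v]],z+p[3])[0]; c,s=np.cos(p[2]),np.sin(p[2])
        o.append([(-s*(w[0]-p[0])+c*(w[1]-p[1])-y)*1.0])
    return np.concatenate(o)
for a in (0,1):
    s=least_squares(res,[522,212,1.69,0],args=(a,),x_scale=[10,10,.05,5],loss="soft_l1"); print("R3",s.x.round(4),res(s.x,a)[-6:].round(2))
E
python3 fit3.py | grep R3
```

```text
R3 [522.4028 212.7356   1.6945   1.6357] [ 0.52  0.28 -0.44 -0.14 -0.23  0.03]
R3 [5.224484e+02 2.121940e+02 1.691700e+00 2.543000e-01] [ 0.92  0.07 -0.16 -0.28  0.13 -0.13]
```

Emit:
{"fn": "drive_tool", "kwargs": {
  "increments": [
    {"delta_pos": [0,0,0],"turn": 0.076,"jaw": 0.088},
    {"delta_pos": [0.001,0,-0.054],"turn": 0,"jaw": 0.088},
    {"delta_pos": [0.001,0,-0.054],"turn": 0,"jaw": 0.088},
    {"delta_pos": [0.001,0,-0.054],"turn": 0,"jaw": 0.088},
    {"delta_pos": [0.001,0,-0.054],"turn": 0,"jaw": 0.088},
    {"delta_pos": [0.001,0.028,-0.055],"turn": 0,"jaw": 0.088},
    {"delta_pos": [0.001,0.028,-0.055],"turn": 0,"jaw": 0.088},
    {"delta_pos": [0.001,0.028,-0.055],"turn": 0,"jaw": 0.088},
    {"delta_pos": [0.001,0.028,-0.055],"turn": 0,"jaw": 0.088},
    {"delta_pos": [0.001,0.028,-0.055],"turn": 0,"jaw": 0.088}
  ]
}}

```text
time: 4.25
position: [554.5, -340.9, 204.8]
eef_rot: [0.709, 0.015, -0.005, -0.705]
ft_force: [0.8, -0.2, 1.3]
width: 1.0
```

```bash
python3 - <<'E'
from h import *
togo([551.5,-326,200],0.034); ci=imaging.camera_info("wrist")
i=imaging.snapshot("wrist"); cv2.imwrite("pics/w2.png",i[:,:,::-1]); json.dump({k:np.array(v).tolist() for k,v in ci.items()},open("w2.json","w"))
crop("pics/w2.png","pics/w2z.png",0,0,640,400,1.25,1)
E
```

```text
t 4.25 pos [ 554.5 -340.9  204.8] x [1.    0.028 0.014] y [ 0.014 -0.004 -1.   ] z [-0.028  1.    -0.005] q [-0.74  0.37  1.45  0.01  1.32 -0.77] F [ 0.8 -0.2  1.3] w 1.0
delta tool [-2.7  4.7 15. ]
cur jaw yaw 0.028 world turn about z 0.0064  -> tool-y turn -0.0064
```

View pics/w2z.png

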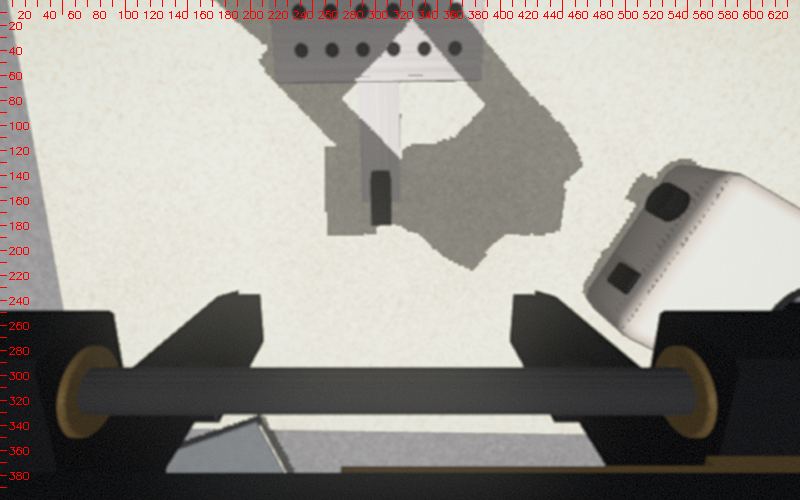

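Emit:
{"fn": "drive_tool", "kwargs": {
  "increments": [
    {"delta_pos": [-0.002,0.004,0.015],"turn": -0.006,"jaw": 0.088},
    {"delta_pos": [0,0,0],"turn": 0,"jaw": 0.088}
  ]
}}

```text
time: 4.55
position: [548.5, -331.1, 193.0]
eef_rot: [0.707, 0.012, -0.007, -0.707]
ft_force: [-0.5, 0.3, 0.0]
width: 0.999
```

```bash
python3 - <<'E'
from h import *
togo([551.5,-326,200],0.034); ci=imaging.camera_info("wrist")
i=imaging.snapshot("wrist"); cv2.imwrite("pics/w3.png",i[:,:,::-1]); json.dump({k:np.array(v).tolist() for k,v in ci.items()},open("w3.json","w"))
crop("pics/w3.png","pics/w3z.png",200,0,200,220,2.7,1)
E
```

```text
t 4.55 pos [ 548.5 -331.1  193. ] x [1.    0.027 0.006] y [ 0.006 -0.001 -1.   ] z [-0.027  1.    -0.001] q [-0.73  0.36  1.48  0.    1.3  -0.76] F [-0.5  0.3  0. ] w 0.999
delta tool [ 3.2 -7.   5. ]
cur jaw yaw 0.027 world turn about z 0.0069  -> tool-y turn -0.0069
```

View pics/w3z.png

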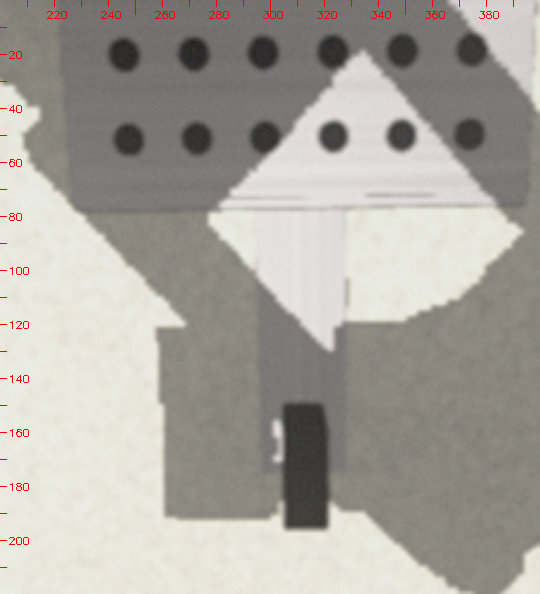

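```bash
cat > fit4.py <<'E'
from fit import *
c3=json.load(open("w3.json"))
L=[[-70,75,13],[-70,-75,13],[-166,7,54],[-166,-7,54],[-159,15,4],[-159,-15,4]]
u=[[227.8,78.7],[395.2,76],[305.6,195.2],[321.1,195.2],[297,174.5],[328.1,174]]
p,r=fit([547,-176,1.605],[(c3,L,u)]); print("S4",p.round(4),"grip",tf(p,[[-150,0,29]]).round(1),"r",r.round(1).tolist())
E
python3 fit4.py | grep S4; python3 fit4.py >/dev/null; python3 - <<'E'
from h import *
E
```

```text
S4 [ 546.5815 -177.5902    1.6127] grip [[ 552.9 -327.5   29. ]] r [[-3.0, -0.9], [2.5, -0.9], [-0.5, 0.8], [0.9, 0.5], [-0.2, 0.3], [0.0, 0.3]]
```

Emit:
{"fn": "drive_tool", "kwargs": {
  "increments": [
    {"delta_pos": [0.004,0,0.003],"turn": -0.012,"jaw": 0.088},
    {"delta_pos": [0,0.04,0],"turn": 0,"jaw": 0.088},
    {"delta_pos": [0,0.04,0],"turn": 0,"jaw": 0.088},
    {"delta_pos": [0,0.03,0],"turn": 0,"jaw": 0.088},
    {"delta_pos": [0,0.01,0],"turn": 0,"jaw": 0.06},
    {"delta_pos": [0,0,0],"turn": 0,"jaw": 0.06}
  ]
}}

```text
time: 5.35
position: [561.5, -325.7, 80.3]
eef_rot: [0.711, 0.024, -0.011, -0.703]
ft_force: [-0.5, -0.1, 0.5]
width: 0.796
```

```bash
python3 - <<'E'
from h import *
togo([552.8,-328,10],0.040); ci=imaging.camera_info("wrist")
i=imaging.snapshot("wrist"); cv2.imwrite("pics/w4.png",i[:,:,::-1]); json.dump({k:np.array(v).tolist() for k,v in ci.items()},open("w4.json","w"))
crop("pics/w4.png","pics/w4z.png",0,0,640,400,1.25,1)
print(proj(ci,[[552.8-7,-327-16,54],[552.8+7,-327-16,54]]))
E
```

```text
t 5.35 pos [ 561.5 -325.7   80.3] x [0.999 0.05  0.019] y [ 0.019 -0.012 -1.   ] z [-0.05   0.999 -0.013] q [-0.71  0.5   1.54  0.    1.08 -0.76] F [-0.5 -0.1  0.5] w 0.796
delta tool [-10.1  70.1  -0.9]
cur jaw yaw 0.05 world turn about z -0.0103  -> tool-y turn 0.0103
[[276.58137069 260.68454544]
 [303.08132004 261.65075713]]
```

View pics/w4z.png

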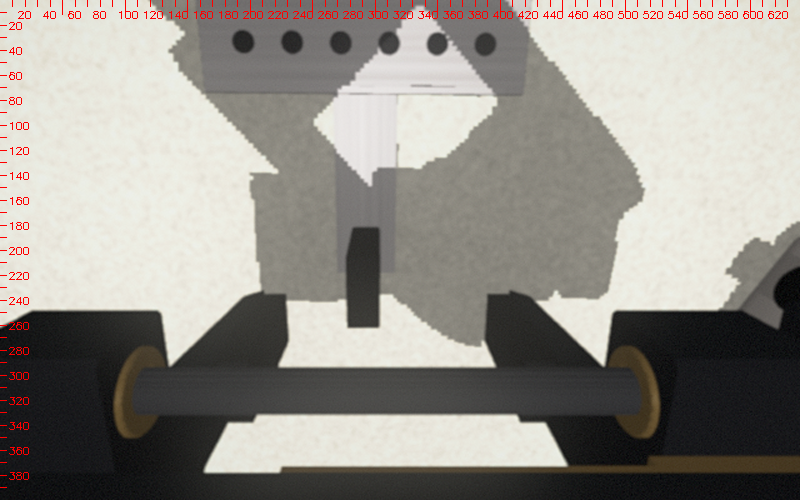

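Emit:
{"fn": "drive_tool", "kwargs": {
  "increments": [
    {"delta_pos": [-0.009,0,0],"turn": 0.01,"jaw": 0.06},
    {"delta_pos": [0,0,0],"turn": 0,"jaw": 0.06}
  ]
}}

```text
time: 5.65
position: [553.6, -327.4, 83.7]
eef_rot: [0.712, 0.022, -0.006, -0.701]
ft_force: [0.4, -0.8, 0.8]
width: 0.682
```

```bash
python3 - <<'E'
from h import *
togo([552.8,-328,10],0.040)
E
```

```text
t 5.65 pos [ 553.6 -327.4   83.7] x [0.999 0.04  0.023] y [ 0.023 -0.015 -1.   ] z [-0.04   0.999 -0.016] q [-0.72  0.48  1.56  0.    1.08 -0.76] F [ 0.4 -0.8  0.8] w 0.682
delta tool [-2.5 73.7  0.7]
cur jaw yaw 0.04 world turn about z -0.0002  -> tool-y turn 0.0002
```

Emit:
{"fn": "drive_tool", "kwargs": {
  "increments": [
    {"delta_pos": [0,-0.04,0],"turn": 0,"jaw": 0.06},
    {"delta_pos": [0,-0.04,0],"turn": 0,"jaw": 0.06},
    {"delta_pos": [0,-0.04,0],"turn": 0,"jaw": 0.06},
    {"delta_pos": [0,0,0],"turn": 0,"jaw": 0.06}
  ]
}}

```text
time: 6.15
position: [550.7, -326.7, 210.3]
eef_rot: [0.713, 0.023, -0.004, -0.7]
ft_force: [0.1, 1.2, -0.5]
width: 0.686
```

```bash
python3 - <<'E'
from h import *
togo([552.8,-328,10],0.040); print(bot.read_state()['joint_positions'].__repr__())
E
```

```text
t 6.15 pos [ 550.7 -326.7  210.3] x [0.999 0.039 0.026] y [ 0.027 -0.018 -0.999] z [-0.038  0.999 -0.019] q [-0.72  0.33  1.49  0.    1.3  -0.76] F [ 0.1  1.2 -0.5] w 0.686
delta tool [ -3.1 200.3   2.5]
cur jaw yaw 0.039 world turn about z 0.0014  -> tool-y turn -0.0014
array([-0.72258326,  0.32626262,  1.48772881,  0.00430683,  1.29570527,
       -0.76200913])
```

Emit:
{"fn": "drive_tool", "kwargs": {
  "increments": [
    {"delta_pos": [0,0.02,0],"turn": 0,"jaw": 0.06},
    {"delta_pos": [0,0.02,0],"turn": 0,"jaw": 0.06},
    {"delta_pos": [0,0.02,0],"turn": 0,"jaw": 0.06},
    {"delta_pos": [0,0,0],"turn": 0,"jaw": 0.06}
  ]
}}

```text
time: 6.65
position: [549.0, -325.6, 140.4]
eef_rot: [0.711, 0.02, -0.006, -0.702]
ft_force: [-0.6, 0.3, 0.7]
width: 0.678
```

```bash
python3 - <<'E'
from h import *
togo([552.8,-328,10],0.040)
E
```

```text
t 6.65 pos [ 549.  -325.6  140.4] x [0.999 0.038 0.02 ] y [ 0.02  -0.012 -1.   ] z [-0.037  0.999 -0.013] q [-0.72  0.4   1.54  0.    1.18 -0.76] F [-0.6  0.3  0.7] w 0.678
delta tool [  1.1 130.5  -0.8]
cur jaw yaw 0.038 world turn about z 0.0024  -> tool-y turn -0.0024
```

```bash
python3 - <<'E'
from h import *
for k in range(5):
    imaging.snapshot("side"); p,R,s=tool(False); print(p.round(2),R[:,1].round(4),np.round(s['joint_positions'],4))
E
```

```text
[ 549.47 -326.01  141.54] [ 0.0212 -0.0132 -0.9997] [-0.723   0.3993  1.5381  0.0045  1.1796 -0.7621]
[ 550.26 -326.63  143.12] [ 0.0232 -0.0149 -0.9996] [-0.7229  0.3979  1.5365  0.0045  1.18   -0.7621]
[ 550.9  -327.17  144.42] [ 0.0249 -0.0164 -0.9996] [-0.7229  0.3967  1.5354  0.0045  1.1801 -0.7621]
[ 551.34 -327.51  145.29] [ 0.026  -0.0174 -0.9995] [-0.7228  0.3958  1.5346  0.0045  1.1801 -0.7621]
[ 551.56 -327.68  145.8 ] [ 0.0267 -0.018  -0.9995] [-0.7228  0.3953  1.5342  0.0045  1.1802 -0.7621]
```

Emit:
{"fn": "drive_tool", "kwargs": {
  "increments": [
    {"delta_pos": [-0.06,0,0],"turn": 0,"jaw": 0.06},
    {"delta_pos": [0,0,0],"turn": 0,"jaw": 0.06},
    {"delta_pos": [0,0,0],"turn": 0,"jaw": 0.06},
    {"delta_pos": [0,0,0],"turn": 0,"jaw": 0.06}
  ]
}}

```text
time: 7.4
position: [492.4, -331.2, 146.7]
eef_rot: [0.715, 0.024, -0.003, -0.699]
ft_force: [0.6, 0.2, 0.7]
width: 0.679
```

```bash
python3 - <<'E'
from h import *
togo([552.8,-328,10],0.040)
E
```

```text
t 7.4 pos [ 492.4 -331.2  146.7] x [0.999 0.039 0.03 ] y [ 0.031 -0.022 -0.999] z [-0.038  0.999 -0.023] q [-0.8   0.29  1.67  0.01  1.14 -0.84] F [0.6 0.2 0.7] w 0.679
delta tool [ 56.4 138.3   4. ]
cur jaw yaw 0.039 world turn about z 0.0011  -> tool-y turn -0.0011
```

Emit:
{"fn": "drive_tool", "kwargs": {
  "increments": [
    {"delta_pos": [0.02,0,0],"turn": 0,"jaw": 0.06},
    {"delta_pos": [0.02,0,0],"turn": 0,"jaw": 0.06},
    {"delta_pos": [0.02,0,0],"turn": 0,"jaw": 0.06},
    {"delta_pos": [0,0,0],"turn": 0,"jaw": 0.06}
  ]
}}

```text
time: 7.9
position: [558.4, -330.0, 151.2]
eef_rot: [0.716, 0.027, -0.002, -0.697]
ft_force: [0.3, -0.5, -0.2]
width: 0.68
```

```bash
python3 - <<'E'
from h import *
togo([552.8,-328,10],0.040)
E
```

```text
t 7.9 pos [ 558.4 -330.   151.2] x [0.999 0.041 0.035] y [ 0.036 -0.026 -0.999] z [-0.04   0.999 -0.027] q [-0.72  0.4   1.52  0.    1.18 -0.76] F [ 0.3 -0.5 -0.2] w 0.68
delta tool [-10.4 140.8   6. ]
cur jaw yaw 0.041 world turn about z -0.0012  -> tool-y turn 0.0012
```

Emit:
{"fn": "drive_tool", "kwargs": {
  "increments": [
    {"delta_pos": [0,0.06,0],"turn": 0,"jaw": 0.06},
    {"delta_pos": [0,0,0],"turn": 0,"jaw": 0.06},
    {"delta_pos": [0,0,0],"turn": 0,"jaw": 0.06},
    {"delta_pos": [0,0,0],"turn": 0,"jaw": 0.06}
  ]
}}

```text
time: 8.4
position: [562.5, -333.4, 95.4]
eef_rot: [0.718, 0.029, -0.001, -0.696]
ft_force: [-0.3, 0.2, -0.8]
width: 0.681
```

```bash
python3 - <<'E'
from h import *
togo([552.8,-328,10],0.040)
E
```

```text
t 8.4 pos [ 562.5 -333.4   95.4] x [0.998 0.043 0.039] y [ 0.04  -0.03  -0.999] z [-0.041  0.999 -0.032] q [-0.72  0.47  1.54  0.    1.08 -0.76] F [-0.3  0.2 -0.8] w 0.681
delta tool [-12.8  84.8   8.5]
cur jaw yaw 0.043 world turn about z -0.0027  -> tool-y turn 0.0027
```

Emit:
{"fn": "drive_tool", "kwargs": {
  "increments": [
    {"delta_pos": [0,-0.06,0],"turn": 0,"jaw": 0.06},
    {"delta_pos": [0,0,0],"turn": 0,"jaw": 0.06},
    {"delta_pos": [0,0,0],"turn": 0,"jaw": 0.06},
    {"delta_pos": [0,0,0],"turn": 0,"jaw": 0.06}
  ]
}}

```text
time: 8.9
position: [561.4, -333.3, 163.1]
eef_rot: [0.72, 0.031, 0.001, -0.694]
ft_force: [-0.0, 0.2, 0.0]
width: 0.678
```

```bash
python3 - <<'E'
from h import *
togo([552.8,-328,10],0.040)
E
```

```text
t 8.9 pos [ 561.4 -333.3  163.1] x [0.998 0.042 0.045] y [ 0.046 -0.036 -0.998] z [-0.041  0.998 -0.038] q [-0.72  0.38  1.51  0.    1.19 -0.76] F [-0.   0.2  0. ] w 0.678
delta tool [-15.3 152.3  11.4]
cur jaw yaw 0.042 world turn about z -0.0025  -> tool-y turn 0.0025
```

```bash
cat > j.py <<'E'
from h import *
import sys
for k in range(int(sys.argv[1])):
    if k: imaging.snapshot("side")
    p,R,s=tool(False); print(round(float(s['time']),3),p.round(2),R[:,1].round(4),np.round(s['joint_positions'],4),np.round(s['qd'],3),np.round(s['joint_efforts'],2))
E
python3 j.py 5
```

```text
8.9 [ 561.41 -333.29  163.11] [ 0.0465 -0.036  -0.9983] [-0.7189  0.3829  1.5141  0.0038  1.1859 -0.7618] [-0.001 -0.     0.014 -0.001  0.003 -0.002] [ 4.000e-02 -5.227e+01 -3.306e+01  6.000e-02 -2.000e-01  0.000e+00]
8.95 [ 561.14 -333.05  162.55] [ 0.0457 -0.0353 -0.9983] [-0.7189  0.3834  1.5145  0.0038  1.1861 -0.7619] [-0.     0.014  0.006  0.002  0.001  0.   ] [-4.000e-02 -5.205e+01 -3.289e+01  6.000e-02 -2.200e-01  0.000e+00]
9.0 [ 560.98 -332.89  162.05] [ 0.0451 -0.0347 -0.9984] [-0.7189  0.384   1.5147  0.0038  1.186  -0.7619] [-0.001  0.008  0.004  0.001  0.001  0.001] [ 1.000e-02 -5.241e+01 -3.307e+01  6.000e-02 -2.000e-01  0.000e+00]
9.05 [ 560.88 -332.78  161.72] [ 0.0447 -0.0343 -0.9984] [-0.7188  0.3844  1.5149  0.0038  1.186  -0.7619] [ 0.     0.008  0.003 -0.001  0.002  0.001] [ 1.000e-02 -5.235e+01 -3.302e+01  6.000e-02 -2.000e-01  0.000e+00]
9.1 [ 560.85 -332.73  161.57] [ 0.0444 -0.0342 -0.9984] [-0.7188  0.3846  1.5149  0.0038  1.1861 -0.7618] [-0.     0.003 -0.002  0.001  0.001  0.001] [  0.   -52.2  -32.91   0.06  -0.19   0.  ]
```

Emit:
{"fn": "drive_tool", "kwargs": {
  "increments": [
    {"delta_pos": [0,0,0],"turn": 0,"jaw": 0.06}
  ]
}}

```text
time: 9.22
position: [560.6, -332.5, 160.9]
eef_rot: [0.719, 0.03, 0.0, -0.695]
ft_force: [0.2, -0.6, -0.1]
width: 0.681
```

```bash
python3 j.py 4
```

```text
9.225 [ 560.59 -332.53  160.87] [ 0.0436 -0.0334 -0.9985] [-0.7188  0.3854  1.5153  0.0038  1.186  -0.7619] [ 0.     0.008  0.007 -0.002  0.001 -0.001] [ 1.000e-02 -5.196e+01 -3.272e+01  6.000e-02 -1.800e-01  0.000e+00]
9.275 [ 560.54 -332.51  160.8 ] [ 0.0435 -0.0333 -0.9985] [-0.7189  0.3855  1.5154  0.0038  1.1861 -0.7619] [ 0.    -0.002 -0.001 -0.001 -0.     0.001] [ 1.000e-02 -5.227e+01 -3.304e+01  6.000e-02 -2.100e-01  0.000e+00]
9.325 [ 560.6  -332.56  160.94] [ 0.0436 -0.0335 -0.9985] [-0.7189  0.3853  1.5153  0.0038  1.1861 -0.7618] [ 0.001 -0.002 -0.003 -0.002  0.001  0.   ] [ -0.   -51.9  -32.72   0.06  -0.19   0.  ]
9.375 [ 560.69 -332.57  161.09] [ 0.0438 -0.0336 -0.9985] [-0.7188  0.3852  1.5152  0.0039  1.1861 -0.7618] [-0.    -0.004 -0.002 -0.     0.    -0.001] [ -0.   -51.77 -32.62   0.06  -0.18   0.  ]
```

Emit:
{"fn": "drive_tool", "kwargs": {
  "increments": [
    {"delta_pos": [0,0,0],"turn": 0,"jaw": 0.06}
  ]
}}

```text
time: 9.5
position: [560.7, -332.6, 161.0]
eef_rot: [0.719, 0.03, 0.0, -0.695]
ft_force: [-0.4, 0.4, -0.6]
width: 0.683
```

```bash
python3 j.py 3
```

```text
9.5 [ 560.67 -332.61  160.98] [ 0.0437 -0.0335 -0.9985] [-0.7189  0.3854  1.5151  0.0038  1.186  -0.7619] [-0.     0.     0.002  0.002  0.    -0.002] [ -0.   -51.77 -32.62   0.06  -0.18   0.  ]
9.55 [ 560.63 -332.55  160.92] [ 0.0436 -0.0335 -0.9985] [-0.7188  0.3854  1.5152  0.0038  1.1861 -0.7619] [-0.    -0.     0.    -0.     0.001  0.   ] [ 1.000e-02 -5.199e+01 -3.282e+01  6.000e-02 -1.900e-01  0.000e+00]
9.6 [ 560.67 -332.56  161.  ] [ 0.0437 -0.0335 -0.9985] [-0.7188  0.3853  1.5151  0.0038  1.1861 -0.7618] [ 0.002 -0.002 -0.001 -0.001  0.001 -0.001] [ -0.   -51.81 -32.68   0.06  -0.18   0.  ]
```

Emit:
{"fn": "drive_tool", "kwargs": {
  "increments": [
    {"delta_pos": [-0.002,0.008,0.001],"turn": 0,"jaw": 0.06},
    {"delta_pos": [-0.002,0.01,0.001],"turn": 0,"jaw": 0.06},
    {"delta_pos": [-0.002,0.01,0.001],"turn": 0,"jaw": 0.06},
    {"delta_pos": [-0.002,0.01,0.001],"turn": 0,"jaw": 0.06},
    {"delta_pos": [-0.001,0.008,0.001],"turn": 0,"jaw": 0.06},
    {"delta_pos": [0,0.005,0],"turn": 0,"jaw": 0.06}
  ]
}}

```text
time: 10.35
position: [552.6, -329.1, 105.1]
eef_rot: [0.719, 0.03, 0.0, -0.695]
ft_force: [-0.4, -0.2, -0.3]
width: 0.679
```

```bash
python3 j.py 5
```

```text
10.35 [ 552.61 -329.05  105.13] [ 0.0427 -0.0326 -0.9986] [-0.7231  0.4357  1.5705  0.0043  1.0818 -0.7666] [-0.003  0.06   0.012  0.001 -0.077 -0.001] [-1.000e-02 -5.230e+01 -3.049e+01  5.000e-02 -1.000e-01  0.000e+00]
10.4 [ 552.37 -328.86  104.48] [ 0.042  -0.032  -0.9986] [-0.7231  0.4364  1.5709  0.0043  1.0816 -0.7666] [ 0.001 -0.01  -0.003 -0.     0.022 -0.002] [  0.14 -54.4  -32.31   0.07  -0.23   0.  ]
10.45 [ 552.55 -328.96  105.06] [ 0.0423 -0.0323 -0.9986] [-0.7231  0.4358  1.5704  0.0043  1.0823 -0.7666] [-0.    -0.013 -0.011  0.     0.01   0.   ] [-5.000e-02 -5.215e+01 -3.071e+01  6.000e-02 -2.900e-01  0.000e+00]
10.5 [ 552.83 -329.21  105.69] [ 0.0429 -0.0329 -0.9985] [-0.7231  0.4353  1.5698  0.0042  1.0826 -0.7666] [ 0.001 -0.01  -0.009  0.001  0.003  0.002] [-2.000e-02 -5.164e+01 -3.027e+01  5.000e-02 -1.900e-01  0.000e+00]
10.55 [ 553.08 -329.38  106.12] [ 0.0435 -0.0334 -0.9985] [-0.723   0.4348  1.5694  0.0043  1.0826 -0.7666] [-0.    -0.007 -0.006 -0.001  0.001  0.001] [-0.000e+00 -5.163e+01 -3.028e+01  5.000e-02 -1.700e-01  0.000e+00]
```

Emit:
{"fn": "drive_tool", "kwargs": {
  "increments": [
    {"delta_pos": [0,-0.05,0],"turn": 0,"jaw": 0.06},
    {"delta_pos": [0,-0.035,0],"turn": 0,"jaw": 0.06},
    {"delta_pos": [0,-0.025,0],"turn": 0,"jaw": 0.06},
    {"delta_pos": [0,-0.015,0],"turn": 0,"jaw": 0.06},
    {"delta_pos": [0,-0.01,0],"turn": 0,"jaw": 0.06},
    {"delta_pos": [0,-0.005,0],"turn": 0,"jaw": 0.06}
  ]
}}

```text
time: 11.3
position: [547.0, -324.7, 251.0]
eef_rot: [0.719, 0.03, 0.001, -0.694]
ft_force: [-0.3, -0.3, -0.1]
width: 0.677
```

```bash
python3 j.py 5
```

```text
11.3 [ 547.01 -324.73  250.98] [ 0.0441 -0.0338 -0.9985] [-0.7239  0.2678  1.4784  0.004   1.3399 -0.7664] [-0.002 -0.03  -0.029  0.002  0.076  0.001] [ 4.000e-02 -4.891e+01 -3.528e+01  6.000e-02 -2.400e-01  0.000e+00]
11.35 [ 547.13 -324.86  251.41] [ 0.0444 -0.0342 -0.9984] [-0.7239  0.2676  1.4779  0.0039  1.3402 -0.7664] [-0.001  0.009  0.006  0.001 -0.015 -0.   ] [ -0.12 -46.6  -33.35   0.05  -0.16   0.  ]
11.4 [ 547.03 -324.75  250.72] [ 0.044  -0.0338 -0.9985] [-0.7239  0.2682  1.4786  0.0039  1.3395 -0.7664] [ 0.001  0.012  0.014 -0.    -0.007 -0.001] [ 3.000e-02 -4.876e+01 -3.510e+01  6.000e-02 -8.000e-02  0.000e+00]
11.45 [ 546.84 -324.64  250.15] [ 0.0434 -0.0333 -0.9985] [-0.724   0.2686  1.4791  0.0039  1.3393 -0.7664] [-0.002  0.009  0.01  -0.002 -0.002 -0.   ] [ 3.000e-02 -4.918e+01 -3.547e+01  6.000e-02 -1.600e-01  0.000e+00]
11.5 [ 546.73 -324.53  249.78] [ 0.043  -0.0328 -0.9985] [-0.724   0.269   1.4794  0.004   1.3393 -0.7664] [ 0.001  0.005  0.005  0.001 -0.     0.   ] [ 2.000e-02 -4.909e+01 -3.539e+01  6.000e-02 -1.800e-01  0.000e+00]
```

Emit:
{"fn": "drive_tool", "kwargs": {
  "increments": [
    {"delta_pos": [0,0.05,0],"turn": 0,"jaw": 0.06},
    {"delta_pos": [0,0.035,0],"turn": 0,"jaw": 0.06},
    {"delta_pos": [0,0.025,0],"turn": 0,"jaw": 0.06},
    {"delta_pos": [0,0.015,0],"turn": 0,"jaw": 0.06},
    {"delta_pos": [0,0.01,0],"turn": 0,"jaw": 0.06},
    {"delta_pos": [0,0.005,0],"turn": 0,"jaw": 0.06}
  ]
}}

```text
time: 12.25
position: [552.2, -328.7, 103.2]
eef_rot: [0.718, 0.029, -0.0, -0.695]
ft_force: [-0.7, -0.0, -0.3]
width: 0.68
```

```bash
python3 j.py 5
```

```text
12.25 [ 552.2  -328.73  103.19] [ 0.0408 -0.031  -0.9987] [-0.7232  0.4386  1.5707  0.0043  1.0812 -0.7666] [ 0.001  0.053  0.007 -0.001 -0.074  0.001] [-4.000e-02 -5.188e+01 -3.019e+01  5.000e-02 -1.000e-01  0.000e+00]
12.3 [ 552.06 -328.61  102.78] [ 0.0405 -0.0307 -0.9987] [-0.7232  0.439   1.571   0.0043  1.0809 -0.7666] [ 0.001 -0.013 -0.005 -0.     0.017  0.   ] [  0.14 -53.99 -31.97   0.07  -0.2    0.  ]
12.35 [ 552.2  -328.74  103.46] [ 0.0409 -0.031  -0.9987] [-0.7232  0.4382  1.5706  0.0043  1.0815 -0.7666] [ 0.002 -0.016 -0.011  0.     0.008 -0.001] [ -0.06 -51.84 -30.5    0.06  -0.27   0.  ]
12.4 [ 552.48 -328.98  104.1 ] [ 0.0416 -0.0317 -0.9986] [-0.7232  0.4375  1.5702  0.0043  1.0817 -0.7666] [ 0.001 -0.011 -0.008 -0.001  0.001 -0.   ] [-3.000e-02 -5.146e+01 -3.013e+01  5.000e-02 -1.800e-01  0.000e+00]
12.45 [ 552.66 -329.1   104.47] [ 0.0421 -0.0321 -0.9986] [-0.7231  0.4371  1.57    0.0043  1.0817 -0.7666] [ 0.001 -0.007 -0.002  0.002  0.002  0.001] [-1.000e-02 -5.154e+01 -3.019e+01  5.000e-02 -1.600e-01  0.000e+00]
```

Emit:
{"fn": "drive_tool", "kwargs": {
  "increments": [
    {"delta_pos": [0,-0.06,0],"turn": 0,"jaw": 0.06}
  ]
}}

```text
time: 12.58
position: [547.5, -325.1, 160.2]
eef_rot: [0.716, 0.027, -0.003, -0.698]
ft_force: [1.1, -0.3, 0.0]
width: 0.682
```

```bash
cat > k.py <<'E'
from h import *
import sys
for k in range(int(sys.argv[1])):
    if k: imaging.snapshot("side")
    p,R,s=tool(False); q=np.array(s['joint_positions']); print(round(float(s['time']),3),p.round(1),R[:,1].round(4)[:2],"sum",round(float(np.pi-q[1]-q[2]-q[4]),4),np.round(q[[1,2,4]],3),np.round(np.array(s['qd'])[[1,2,4]],3))
E
python3 k.py 10
```

```text
12.575 [ 547.5 -325.1  160.2] [ 0.0346 -0.0256] sum 0.0429 [0.363 1.547 1.189] [-0.703 -0.287  0.865]
12.625 [ 552.5 -329.   173.3] [ 0.0485 -0.0376] sum 0.0613 [0.35  1.536 1.194] [-0.024 -0.075 -0.163]
12.675 [ 553.6 -330.   172.7] [ 0.0519 -0.0407] sum 0.0659 [0.351 1.536 1.188] [ 0.042  0.046 -0.066]
12.725 [ 552.6 -329.2  169.9] [ 0.0493 -0.0384] sum 0.0624 [0.353 1.539 1.187] [ 0.046  0.058 -0.016]
12.775 [ 551.4 -328.2  167.4] [ 0.0462 -0.0357] sum 0.0583 [0.355 1.542 1.186] [ 0.039  0.043 -0.003]
12.825 [ 550.5 -327.5  165.5] [ 0.0436 -0.0335] sum 0.0549 [0.357 1.543 1.186] [0.028 0.025 0.   ]
12.875 [ 549.9 -327.   164.3] [ 0.042 -0.032] sum 0.0527 [0.358 1.544 1.186] [ 0.021  0.014 -0.001]
12.925 [ 549.6 -326.7  163.5] [ 0.041  -0.0312] sum 0.0514 [0.359 1.545 1.186] [0.013 0.005 0.001]
12.975 [ 549.5 -326.7  163.2] [ 0.0406 -0.0308] sum 0.0508 [0.36  1.545 1.186] [0.006 0.    0.   ]
13.025 [ 549.5 -326.7  163.1] [ 0.0405 -0.0306] sum 0.0506 [0.36  1.545 1.186] [ 0.002 -0.003 -0.   ]
```

Emit:
{"fn": "drive_tool", "kwargs": {
  "increments": [
    {"delta_pos": [0,-0.0625,0],"turn": 0,"jaw": 0.06},
    {"delta_pos": [0,0,0],"turn": 0,"jaw": 0.06}
  ]
}}

```text
time: 13.28
position: [546.2, -324.2, 224.3]
eef_rot: [0.717, 0.028, -0.002, -0.697]
ft_force: [0.1, -0.2, 0.2]
width: 0.679
```

```bash
python3 k.py 9
```

```text
13.275 [ 546.2 -324.2  224.3] [ 0.0371 -0.0276] sum 0.0461 [0.294 1.501 1.301] [ 0.097  0.114 -0.017]
13.325 [ 544.4 -322.7  220.1] [ 0.0318 -0.0231] sum 0.0391 [0.297 1.505 1.301] [ 0.039  0.058 -0.006]
13.375 [ 543.6 -322.   218.3] [ 0.0294 -0.021 ] sum 0.0359 [0.298 1.507 1.3  ] [ 0.021  0.023 -0.003]
13.425 [ 543.3 -321.7  217.4] [ 0.0283 -0.02  ] sum 0.0345 [0.299 1.508 1.3  ] [ 0.01   0.01  -0.003]
13.475 [ 543.2 -321.7  217.1] [ 0.028  -0.0197] sum 0.034 [0.299 1.508 1.3  ] [ 0.003 -0.     0.002]
13.525 [ 543.2 -321.7  217.1] [ 0.028  -0.0197] sum 0.034 [0.299 1.508 1.3  ] [-0.001 -0.005  0.001]
13.575 [ 543.3 -321.8  217.3] [ 0.0282 -0.0199] sum 0.0343 [0.299 1.508 1.3  ] [-0.003 -0.006  0.   ]
13.625 [ 543.4 -321.9  217.6] [ 0.0285 -0.0202] sum 0.0348 [0.299 1.507 1.3  ] [-0.003 -0.006  0.001]
13.675 [ 543.5 -322.   217.8] [ 0.0288 -0.0204] sum 0.0352 [0.299 1.507 1.3  ] [-0.004 -0.006  0.002]
```

Emit:
{"fn": "drive_tool", "kwargs": {
  "increments": [
    {"delta_pos": [0,0.0625,0],"turn": 0,"jaw": 0.06}
  ]
}}

```text
time: 13.8
position: [548.7, -326.1, 161.3]
eef_rot: [0.717, 0.028, -0.001, -0.696]
ft_force: [0.5, 0.1, -0.3]
width: 0.68
```

```bash
python3 k.py 9
```

```text
13.8 [ 548.7 -326.1  161.3] [ 0.0378 -0.0283] sum 0.0471 [0.362 1.546 1.187] [ 0.605  0.433 -0.923]
13.85 [ 542.8 -321.3  148. ] [ 0.0229 -0.0153] sum 0.0273 [0.374 1.559 1.182] [0.021 0.076 0.194]
13.9 [ 541.6 -320.1  149.2] [ 0.0191 -0.0119] sum 0.0222 [0.372 1.558 1.189] [-0.055 -0.063  0.087]
13.95 [ 543.  -321.3  152.6] [ 0.0223 -0.0147] sum 0.0264 [0.369 1.554 1.191] [-0.055 -0.072  0.018]
14.0 [ 544.6 -322.6  155.6] [ 0.0262 -0.0181] sum 0.0316 [0.367 1.551 1.192] [-0.044 -0.049 -0.004]
14.05 [ 545.7 -323.6  157.6] [ 0.0292 -0.0208] sum 0.0357 [0.365 1.549 1.191] [-0.027 -0.027 -0.006]
14.1 [ 546.3 -324.   158.7] [ 0.0309 -0.0222] sum 0.0379 [0.364 1.549 1.191] [-0.017 -0.009 -0.006]
14.15 [ 546.5 -324.2  159.2] [ 0.0318 -0.023 ] sum 0.039 [0.363 1.548 1.191] [-0.006 -0.001 -0.006]
14.2 [ 546.4 -324.2  159.1] [ 0.0318 -0.0231] sum 0.0391 [0.363 1.549 1.191] [-0.001  0.006 -0.004]
```

Emit:
{"fn": "drive_tool", "kwargs": {
  "increments": [
    {"delta_pos": [0,-0.0625,0],"turn": 0,"jaw": 0.06},
    {"delta_pos": [0,0,0],"turn": 0,"jaw": 0.06}
  ]
}}

```text
time: 14.45
position: [545.7, -323.7, 224.2]
eef_rot: [0.716, 0.027, -0.002, -0.697]
ft_force: [0.1, -0.2, -0.1]
width: 0.679
```

```bash
python3 k.py 9|tail -2
```

```text
14.8 [ 542.  -320.7  214.7] [ 0.024  -0.0162] sum 0.0287 [0.302 1.51  1.301] [-0.    -0.004 -0.001]
14.85 [ 542.  -320.7  214.8] [ 0.0241 -0.0162] sum 0.0288 [0.302 1.51  1.301] [-0.001 -0.004  0.   ]
```

Emit:
{"fn": "drive_tool", "kwargs": {
  "increments": [
    {"delta_pos": [0,0.0625,0],"turn": 0,"jaw": 0.06}
  ]
}}

```text
time: 14.98
position: [546.8, -324.6, 158.0]
eef_rot: [0.716, 0.026, -0.003, -0.698]
ft_force: [0.3, -1.2, -0.3]
width: 0.678
```

```bash
python3 k.py 3
```

```text
14.975 [ 546.8 -324.6  158. ] [ 0.0328 -0.0239] sum 0.0404 [0.365 1.549 1.187] [ 0.604  0.437 -0.925]
15.025 [ 540.8 -319.7  144.7] [ 0.0178 -0.0108] sum 0.0205 [0.377 1.562 1.183] [0.023 0.075 0.192]
15.075 [ 539.7 -318.5  146. ] [ 0.0141 -0.0075] sum 0.0155 [0.375 1.561 1.19 ] [-0.053 -0.066  0.086]
```

Emit:
{"fn": "drive_tool", "kwargs": {
  "increments": [
    {"delta_pos": [0,0,0],"turn": 0,"jaw": 0.06}
  ]
}}

```text
time: 15.2
position: [539.8, -318.6, 146.5]
eef_rot: [0.71, 0.019, -0.01, -0.704]
ft_force: [0.0, 0.3, 0.4]
width: 0.679
```

```bash
python3 k.py 7
```

```text
15.2 [ 539.8 -318.6  146.5] [ 0.0135 -0.007 ] sum 0.0148 [0.375 1.56  1.192] [ 0.031  0.036 -0.006]
15.25 [ 539.5 -318.4  146.2] [ 0.0131 -0.0066] sum 0.0142 [0.375 1.561 1.192] [-0.016 -0.006 -0.002]
15.3 [ 539.9 -318.8  147. ] [ 0.0144 -0.0078] sum 0.016 [0.374 1.56  1.191] [-0.015 -0.012 -0.007]
15.35 [ 540.3 -319.1  147.6] [ 0.0156 -0.0088] sum 0.0175 [0.374 1.56  1.191] [-0.01  -0.003 -0.006]
15.4 [ 540.5 -319.3  147.9] [ 0.0162 -0.0093] sum 0.0183 [0.373 1.559 1.191] [-0.003  0.001 -0.005]
15.45 [ 540.5 -319.3  147.9] [ 0.0163 -0.0095] sum 0.0185 [0.373 1.559 1.19 ] [ 0.002  0.004 -0.005]
15.5 [ 540.4 -319.2  147.7] [ 0.0161 -0.0093] sum 0.0183 [0.373 1.56  1.19 ] [ 0.003  0.007 -0.002]
```

Emit:
{"fn": "drive_tool", "kwargs": {
  "increments": [
    {"delta_pos": [0.01,0.055,-0.007],"turn": 0,"jaw": 0.06}
  ]
}}

```text
time: 15.62
position: [555.4, -329.4, 98.9]
eef_rot: [0.713, 0.023, -0.006, -0.7]
ft_force: [0.3, -0.9, -0.1]
width: 0.683
```

```bash
python3 k.py 3
```

```text
15.625 [ 555.4 -329.4   98.9] [ 0.0256 -0.0176] sum 0.0308 [0.462 1.547 1.102] [ 0.81  -0.044 -0.72 ]
15.675 [ 551. -326.   87.] [ 0.0137 -0.0071] sum 0.015 [0.476 1.553 1.097] [-0.005  0.11   0.157]
15.725 [ 549.3 -324.3   87.8] [ 0.0095 -0.0036] sum 0.0095 [0.474 1.555 1.104] [-0.068 -0.013  0.08 ]
```

Emit:
{"fn": "drive_tool", "kwargs": {
  "increments": [
    {"delta_pos": [0,0,0],"turn": 0,"jaw": 0.06}
  ]
}}

```text
time: 15.85
position: [549.5, -324.5, 88.9]
eef_rot: [0.708, 0.018, -0.011, -0.706]
ft_force: [0.6, -0.2, 0.1]
width: 0.68
```

```bash
python3 k.py 7; python3 -c "
from h import *
togo([552.8,-328,10],0.040)"
```

```text
15.85 [ 549.5 -324.5   88.9] [ 0.0098 -0.0038] sum 0.0099 [0.473 1.554 1.105] [ 0.019  0.013 -0.006]
15.9 [ 549.3 -324.4   88.9] [ 0.0098 -0.0038] sum 0.0098 [0.472 1.554 1.105] [-0.017 -0.    -0.005]
15.95 [ 549.6 -324.7   89.5] [ 0.0107 -0.0046] sum 0.0111 [0.472 1.554 1.105] [-0.013 -0.007 -0.007]
16.0 [ 549.9 -324.9   89.9] [ 0.0115 -0.0053] sum 0.0121 [0.471 1.554 1.105] [-0.004 -0.003 -0.005]
16.05 [ 550. -325.   90.] [ 0.0119 -0.0056] sum 0.0126 [0.471 1.554 1.104] [ 0.001  0.001 -0.005]
16.1 [ 550.  -325.    89.9] [ 0.0118 -0.0056] sum 0.0126 [0.471 1.554 1.104] [ 0.006  0.003 -0.002]
16.15 [ 549.9 -324.9   89.6] [ 0.0116 -0.0054] sum 0.0123 [0.471 1.554 1.104] [ 0.007  0.002 -0.002]
t 16.15 pos [ 549.9 -324.9   89.6] x [0.999 0.041 0.011] y [ 0.012 -0.005 -1.   ] z [-0.041  0.999 -0.006] q [-0.72  0.47  1.55  0.    1.1  -0.76] F [0.2 0.1 0.1] w 0.683
delta tool [ 1.9 79.7 -2.7]
cur jaw yaw 0.041 world turn about z -0.0008  -> tool-y turn 0.0008
```

Emit:
{"fn": "drive_tool", "kwargs": {
  "increments": [
    {"delta_pos": [0.001,0.008,-0.001],"turn": 0,"jaw": 0.06},
    {"delta_pos": [0.001,0.012,-0.001],"turn": 0,"jaw": 0.06},
    {"delta_pos": [0,0.014,-0.001],"turn": 0,"jaw": 0.06},
    {"delta_pos": [0,0.014,0],"turn": 0,"jaw": 0.06},
    {"delta_pos": [0,0.01,0],"turn": 0,"jaw": 0.06},
    {"delta_pos": [0,0.006,0],"turn": 0,"jaw": 0.06},
    {"delta_pos": [0,0.003,0],"turn": 0,"jaw": 0.06}
  ]
}}

```text
time: 17.02
position: [552.7, -328.2, 17.9]
eef_rot: [0.709, 0.018, -0.01, -0.705]
ft_force: [0.5, -0.2, 0.0]
width: 0.683
```

```bash
python3 k.py 4; python3 -c "
from h import *
togo([552.8,-328,10],0.040)"
```

```text
17.025 [ 552.7 -328.2   17.9] [ 0.0112 -0.0051] sum 0.0118 [0.583 1.558 0.988] [ 0.041 -0.003 -0.043]
17.075 [ 552.5 -328.1   17.6] [ 0.0109 -0.0048] sum 0.0114 [0.583 1.559 0.988] [-0.012  0.     0.014]
17.125 [ 552.8 -328.2   18.1] [ 0.0113 -0.0051] sum 0.0119 [0.583 1.558 0.989] [-0.012 -0.006  0.007]
17.175 [ 553.  -328.5   18.6] [ 0.0118 -0.0056] sum 0.0126 [0.582 1.558 0.989] [-0.01  -0.004  0.001]
t 17.18 pos [ 553.  -328.5   18.6] x [0.999 0.041 0.012] y [ 0.012 -0.006 -1.   ] z [-0.041  0.999 -0.006] q [-0.72  0.58  1.56  0.    0.99 -0.77] F [ 0.6 -0.1 -0.1] w 0.687
delta tool [-0.2  8.6  0.5]
cur jaw yaw 0.041 world turn about z -0.0008  -> tool-y turn 0.0008
```

Emit:
{"fn": "drive_tool", "kwargs": {
  "increments": [
    {"delta_pos": [0,0.005,0],"turn": 0,"jaw": 0.06},
    {"delta_pos": [0,0.003,0],"turn": 0,"jaw": 0.03},
    {"delta_pos": [0,0,0],"turn": 0,"jaw": 0.02},
    {"delta_pos": [0,0,0],"turn": 0,"jaw": 0.02},
    {"delta_pos": [0,0,0],"turn": 0,"jaw": 0.02}
  ]
}}

```text
time: 17.8
position: [553.9, -329.1, 11.5]
eef_rot: [0.71, 0.019, -0.01, -0.704]
ft_force: [0.3, -1.2, -0.5]
width: 0.254
```

```bash
python3 - <<'E'
from h import *
i=imaging.snapshot("wrist"); cv2.imwrite("pics/w5.png",i[:,:,::-1])
tool()
crop("pics/w5.png","pics/w5z.png",0,0,640,400,1.25,1)
E
```

```text
t 17.85 pos [ 553.9 -329.2   11.5] x [0.999 0.041 0.013] y [ 0.014 -0.007 -1.   ] z [-0.041  0.999 -0.008] q [-0.72  0.59  1.56  0.    0.98 -0.77] F [ 0.5 -0.4 -0.2] w 0.226
```

View pics/w5z.png

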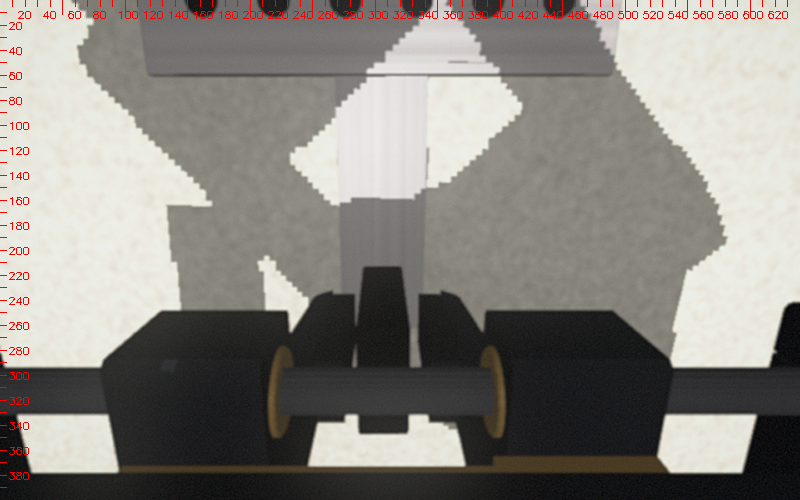

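Emit:
{"fn": "drive_tool", "kwargs": {
  "increments": [
    {"delta_pos": [0,0,0],"turn": 0,"jaw": 0.0},
    {"delta_pos": [0,0,0],"turn": 0,"jaw": 0.0},
    {"delta_pos": [0,0,0],"turn": 0,"jaw": 0.0}
  ]
}}

```text
time: 18.23
position: [553.5, -329.3, 11.9]
eef_rot: [0.71, 0.019, -0.01, -0.704]
ft_force: [0.1, 0.9, 0.5]
width: 0.157
```

```bash
python3 k.py 1; python3 -c "
from h import *
tool()"
```

```text
18.225 [ 553.5 -329.3   11.9] [ 0.0127 -0.0075] sum 0.0145 [0.593 1.557 0.976] [-0.     0.001  0.002]
t 18.23 pos [ 553.5 -329.3   11.9] x [0.999 0.042 0.012] y [ 0.013 -0.008 -1.   ] z [-0.041  0.999 -0.008] q [-0.72  0.59  1.56  0.    0.98 -0.77] F [0.1 0.9 0.5] w 0.157
```

Emit:
{"fn": "drive_tool", "kwargs": {
  "increments": [
    {"delta_pos": [0,-0.005,0],"turn": 0,"jaw": 0.0},
    {"delta_pos": [0,-0.01,0],"turn": 0,"jaw": 0.0},
    {"delta_pos": [0,-0.014,0],"turn": 0,"jaw": 0.0},
    {"delta_pos": [0,-0.014,0],"turn": 0,"jaw": 0.0},
    {"delta_pos": [0,-0.01,0],"turn": 0,"jaw": 0.0},
    {"delta_pos": [0,-0.005,0],"turn": 0,"jaw": 0.0}
  ]
}}

```text
time: 18.98
position: [552.8, -328.7, 73.4]
eef_rot: [0.71, 0.019, -0.01, -0.704]
ft_force: [-0.8, -0.1, -3.1]
width: 0.155
```

```bash
python3 k.py 3; python3 - <<'E'
from h import *
tool()
for c in ("side","wrist"):
    i=imaging.snapshot(c); cv2.imwrite(f"pics/{c}6.png",i[:,:,::-1])
crop("pics/side6.png","pics/side6z.png",180,120,130,130,5,1.3)
crop("pics/wrist6.png","pics/wrist6z.png",0,0,640,400,1.25,1)
E
```

```text
18.975 [ 552.8 -328.7   73.4] [ 0.0132 -0.0079] sum 0.0151 [0.5   1.55  1.076] [-0.061 -0.008  0.074]
19.025 [ 553.  -328.9   73.9] [ 0.0138 -0.0084] sum 0.0159 [0.5   1.549 1.077] [ 0.015 -0.001 -0.024]
19.075 [ 552.9 -328.7   73.2] [ 0.0134 -0.008 ] sum 0.0154 [0.501 1.55  1.076] [ 0.019  0.013 -0.009]
t 19.07 pos [ 552.9 -328.7   73.2] x [0.999 0.041 0.013] y [ 0.013 -0.008 -1.   ] z [-0.041  0.999 -0.009] q [-0.72  0.5   1.55  0.    1.08 -0.76] F [ 0.7 -0.5 -3.2] w 0.161
```

View pics/side6z.png

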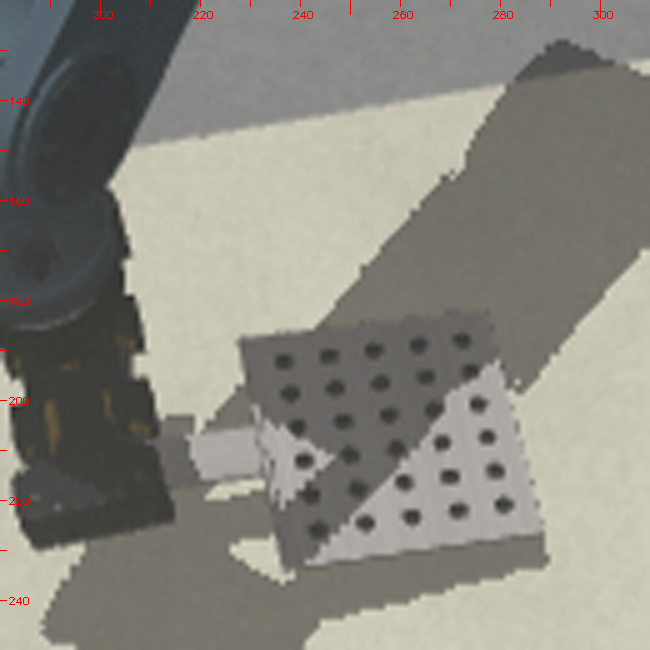

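View pics/wrist6z.png

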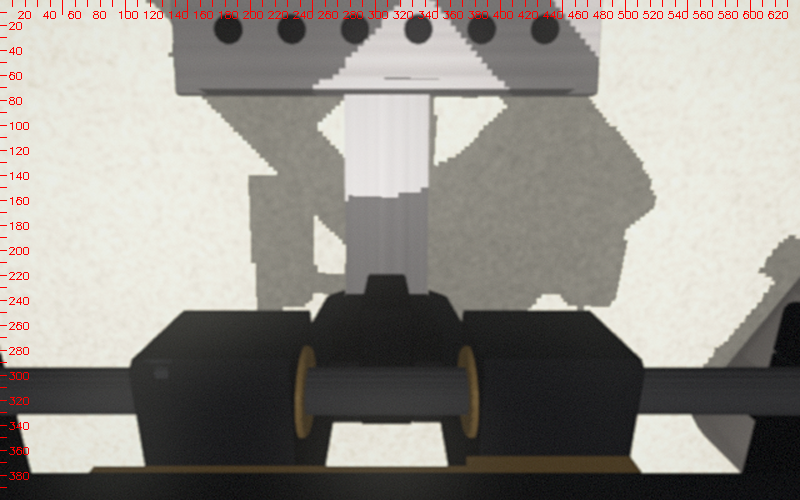

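```bash
cat > pitch.py <<'E'
from h import *
from scipy.optimize import least_squares
def sheetpts(L,p,R,th,xp=-151.8,zp=30.6):
    # tool: x=jaw, y=down, z=fwd. sheet fwd = tool z, sheet up = -tool y, sheet y = -tool x
    L=np.array(L,float); piv=p-R[:,1]*18.7
    a=L[:,0]-xp; b=L[:,2]-zp
    f=a*np.cos(th)+b*np.sin(th); u=-a*np.sin(th)+b*np.cos(th)  # th>0 nose down
    return piv+np.outer(f,R[:,2])-np.outer(u,R[:,1])-np.outer(L[:,1],R[:,0])
if __name__=="__main__":
    p,R,s=tool(); cs=imaging.camera_info("side"); cw=imaging.camera_info("wrist")
    Ls=[[-70,75,4],[70,75,4],[70,-75,4],[-70,-75,0]]; us=np.array([[227.6,187.6],[278.6,182.4],[288.6,226.6],[237,233]])
    Lw=[[-70,75,0],[-70,-75,0]]; uw=np.array([[141.6,76.5],[478.2,76]])
    for th in np.arange(0,.35,.05):
        print(th.round(2),(proj(cs,sheetpts(Ls,p,R,th))-us).round(1).tolist(),(proj(cw,sheetpts([[-70,75,13],[-70,-75,13],[-70,75,0],[-70,-75,0]],p,R,th))).round(1).tolist())
E
python3 pitch.py
```

```text
t 19.18 pos [ 552.2 -328.2   71.8] x [0.999 0.041 0.011] y [ 0.012 -0.007 -1.   ] z [-0.041  0.999 -0.007] q [-0.72  0.5   1.55  0.    1.08 -0.76] F [-0.1 -0.1 -2.5] w 0.156
0.0 [[-0.4, -3.8], [-1.3, -9.1], [0.7, -8.1], [-0.6, -2.0]] [[112.7, 58.3], [505.1, 58.2], [129.1, 61.4], [488.7, 61.3]]
0.05 [[-0.7, -2.8], [-1.5, -6.6], [0.3, -5.8], [-1.0, -1.1]] [[118.5, 62.0], [499.3, 61.9], [134.2, 66.2], [483.6, 66.1]]
0.1 [[-1.1, -1.9], [-2.0, -4.2], [-0.3, -3.6], [-1.5, -0.2]] [[124.0, 65.9], [493.8, 65.8], [138.9, 71.3], [478.8, 71.2]]
0.15 [[-1.5, -1.0], [-2.7, -1.8], [-1.1, -1.3], [-2.0, 0.7]] [[129.1, 70.2], [488.7, 70.1], [143.4, 76.6], [474.4, 76.5]]
0.2 [[-2.0, -0.0], [-3.6, 0.6], [-2.1, 1.0], [-2.7, 1.6]] [[134.0, 74.7], [483.8, 74.6], [147.5, 82.0], [470.2, 81.9]]
0.25 [[-2.6, 0.9], [-4.6, 3.0], [-3.2, 3.2], [-3.4, 2.5]] [[138.5, 79.4], [479.2, 79.3], [151.5, 87.5], [466.3, 87.4]]
0.3 [[-3.3, 1.8], [-5.8, 5.3], [-4.6, 5.4], [-4.2, 3.4]] [[142.8, 84.2], [474.9, 84.1], [155.1, 93.2], [462.6, 93.1]]
```

Emit:
{"fn": "drive_tool", "kwargs": {
  "increments": [
    {"delta_pos": [0,-0.006,0],"turn": -0.01,"jaw": 0.0},
    {"delta_pos": [0,-0.012,0.003],"turn": -0.015,"jaw": 0.0},
    {"delta_pos": [0.002,-0.016,0.006],"turn": -0.018,"jaw": 0.0},
    {"delta_pos": [0.004,-0.018,0.01],"turn": -0.018,"jaw": 0.0},
    {"delta_pos": [0.004,-0.018,0.014],"turn": -0.01,"jaw": 0.0},
    {"delta_pos": [0.004,-0.016,0.014],"turn": -0.006,"jaw": 0.0},
    {"delta_pos": [0.003,-0.012,0.012],"turn": 0,"jaw": 0.0},
    {"delta_pos": [0.002,-0.008,0.008],"turn": 0,"jaw": 0.0},
    {"delta_pos": [0,-0.004,0.004],"turn": 0,"jaw": 0.0}
  ]
}}

```text
time: 20.3
position: [563.2, -248.4, 189.6]
eef_rot: [0.708, 0.048, -0.04, -0.703]
ft_force: [0.5, -0.1, -3.5]
width: 0.159
```

```bash
python3 k.py 5; python3 - <<'E'
from h import *
togo([561.9,-109,193],0.122)
i=imaging.snapshot("wrist"); cv2.imwrite("pics/w7.png",i[:,:,::-1])
crop("pics/w7.png","pics/w7z.png",0,0,640,400,1.25,1)
E
```

```text
20.3 [ 563.2 -248.4  189.6] [ 0.0123 -0.006 ] sum 0.0135 [0.306 1.558 1.265] [-0.071  0.027  0.053]
20.35 [ 563.3 -248.1  189.9] [ 0.0125 -0.0058] sum 0.0136 [0.305 1.558 1.265] [ 0.016 -0.004 -0.016]
20.4 [ 563.1 -248.7  189.3] [ 0.0122 -0.0059] sum 0.0134 [0.306 1.558 1.264] [ 0.02   0.003 -0.01 ]
20.45 [ 562.9 -249.   188.8] [ 0.0116 -0.0057] sum 0.0128 [0.307 1.558 1.264] [ 0.012  0.003 -0.003]
20.5 [ 562.7 -249.2  188.5] [ 0.0112 -0.0055] sum 0.0123 [0.307 1.558 1.264] [ 0.01   0.001 -0.   ]
t 20.5 pos [ 562.7 -249.2  188.5] x [0.992 0.124 0.01 ] y [ 0.011 -0.005 -1.   ] z [-0.124  0.992 -0.007] q [-0.61  0.31  1.56  0.    1.26 -0.74] F [-0.   0.3 -3.7] w 0.155
delta tool [ 16.7  -5.3 139.2]
cur jaw yaw 0.125 world turn about z -0.0025  -> tool-y turn 0.0025
```

View pics/w7z.png

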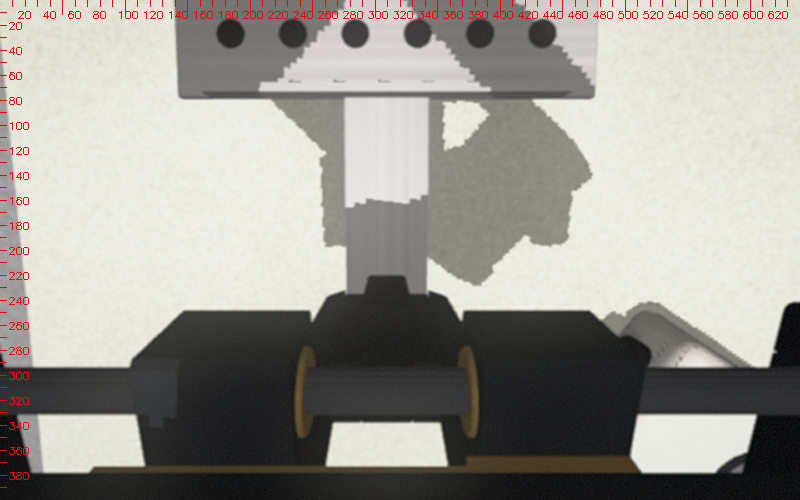

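Emit:
{"fn": "drive_tool", "kwargs": {
  "increments": [
    {"delta_pos": [0.001,-0.001,0.006],"turn": 0.002,"jaw": 0.0},
    {"delta_pos": [0.002,-0.001,0.013],"turn": 0,"jaw": 0.0},
    {"delta_pos": [0.002,-0.001,0.02],"turn": 0,"jaw": 0.0},
    {"delta_pos": [0.003,-0.001,0.023],"turn": 0,"jaw": 0.0},
    {"delta_pos": [0.003,-0.001,0.023],"turn": 0,"jaw": 0.0},
    {"delta_pos": [0.002,-0.001,0.02],"turn": 0,"jaw": 0.0},
    {"delta_pos": [0.002,-0.001,0.013],"turn": 0,"jaw": 0.0},
    {"delta_pos": [0.001,0,0.008],"turn": 0,"jaw": 0.0},
    {"delta_pos": [0,0,0.004],"turn": 0,"jaw": 0.0}
  ]
}}

```text
time: 21.68
position: [561.6, -107.5, 194.1]
eef_rot: [0.707, 0.047, -0.04, -0.704]
ft_force: [0.2, -0.4, -3.5]
width: 0.157
```

```bash
python3 k.py 4|tail -1; python3 - <<'E'
from h import *
togo([561.9,-109,195],0.122)
for c in ("side","wrist","top"):
    p,R,s=tool(False); ci=imaging.camera_info("wrist")
    if c=="wrist": json.dump(dict(p=p.tolist(),R=R.tolist(),ci={k:np.array(v).tolist() for k,v in ci.items()}),open("w8.json","w"))
    i=imaging.snapshot(c); cv2.imwrite(f"pics/{c}8.png",i[:,:,::-1])
crop("pics/side8.png","pics/side8z.png",290,80,160,120,5,1.3)
crop("pics/wrist8.png","pics/wrist8z.png",0,0,640,400,1.25,1)
crop("pics/top8.png","pics/top8z.png",120,140,260,150,3,1.3)
E
```

```text
21.825 [ 561.6 -108.2  194. ] [ 0.0091 -0.0034] sum 0.0097 [0.211 1.666 1.255] [ 0.002 -0.002 -0.001]
t 21.82 pos [ 561.6 -108.2  194. ] x [0.992 0.122 0.009] y [ 0.009 -0.003 -1.   ] z [-0.122  0.992 -0.004] q [-0.4   0.21  1.67  0.    1.26 -0.52] F [-0.3 -0.2 -3.3] w 0.156
delta tool [ 0.2 -1.  -0.8]
cur jaw yaw 0.123 world turn about z -0.0007  -> tool-y turn 0.0007
```

View pics/side8z.png

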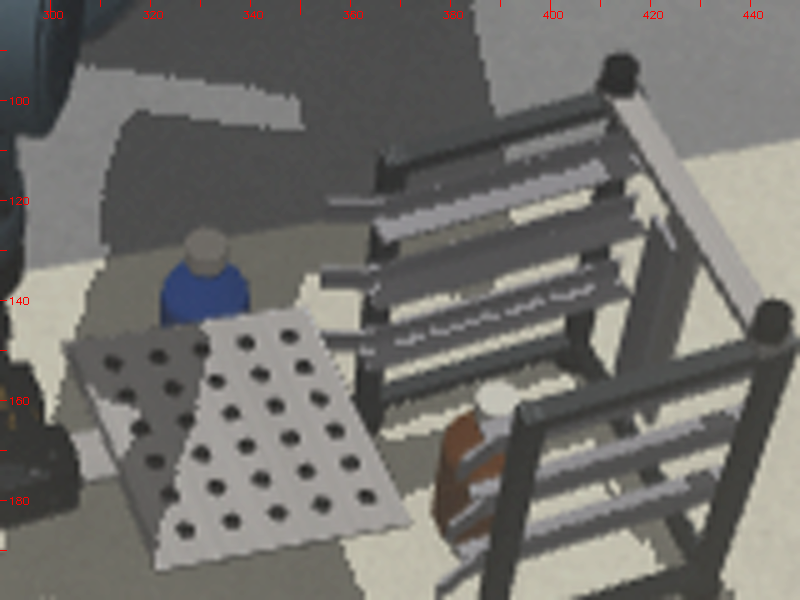

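View pics/wrist8z.png

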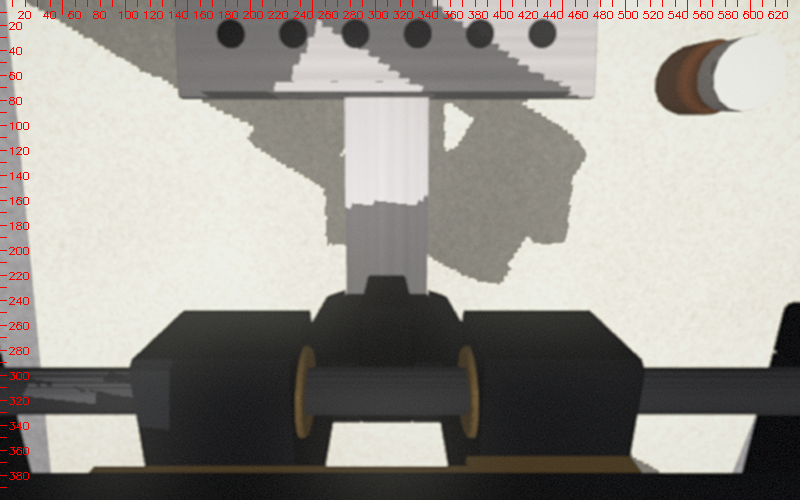

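View pics/top8z.png

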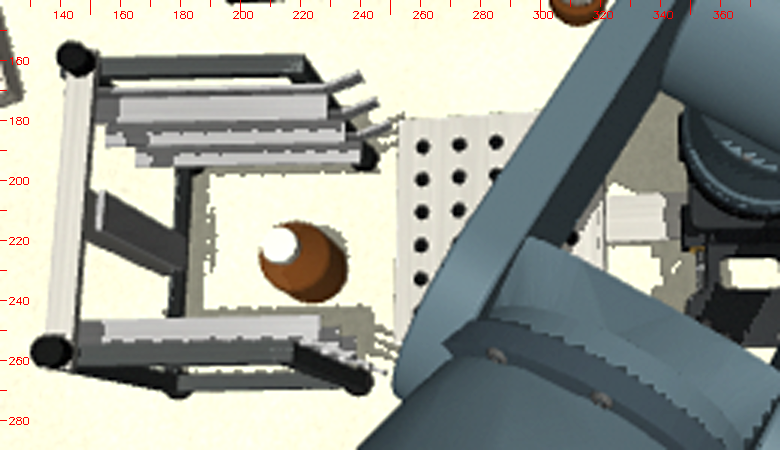

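```bash
cat > p8.py <<'E'
from pitch import *
cs=imaging.camera_info("side"); d=json.load(open("w8.json")); p=np.array(d["p"]);R=np.array(d["R"])
us=np.array([[351.6,141.6],[372.2,185],[303,148.3],[321,193.5]])
for th in np.arange(.1,.26,.025):
    P=sheetpts([[70,75,4],[70,-75,4],[-70,75,13],[-70,-75,4]],p,R,th)
    W=proj(d["ci"],sheetpts([[-70,75,0],[-70,-75,0]],p,R,th))
    n=sheetpts([[70,0,0]],p,R,th)[0]
    print(th.round(3),(proj(cs,P)-us).round(1).tolist(),W.round(1).tolist(),"nose z",n[2].round(1))
from fit import tf
for r in ([522.4,212.5,1.693,0],[522.4,212.5,1.693,2]):
    Ls=[[-97,86.5,201.5],[-97,86.5,146.5],[-97,86.5,91.5],[-97,-86.5,201.5],[-97,-86.5,146.5],[-97,-86.5,91.5]]
    u=np.array([[355,122],[354,135.5],[353,148],[382.5,173],[380,187],[377.5,198.5]])
    print("rack", (proj(cs,tf(r,Ls))-u).round(1).tolist())
E
python3 p8.py | grep -v -e sheet -e grip -e "rack \[5"
```

```text
0.1 [[-0.1, -6.0], [1.1, -5.7], [-1.2, -4.7], [-0.2, -1.9]] [[138.8, 71.3], [478.8, 71.2]] nose z 159.1
0.125 [[-0.6, -4.6], [0.4, -4.3], [-1.5, -4.1], [-0.6, -1.3]] [[141.1, 73.9], [476.5, 73.8]] nose z 153.7
0.15 [[-1.2, -3.2], [-0.3, -2.9], [-1.7, -3.6], [-0.9, -0.8]] [[143.3, 76.6], [474.3, 76.5]] nose z 148.3
0.175 [[-1.9, -1.7], [-1.0, -1.5], [-2.0, -3.0], [-1.3, -0.3]] [[145.4, 79.3], [472.2, 79.2]] nose z 143.0
0.2 [[-2.5, -0.3], [-1.8, -0.2], [-2.2, -2.5], [-1.7, 0.3]] [[147.5, 82.0], [470.1, 81.9]] nose z 137.7
0.225 [[-3.3, 1.1], [-2.7, 1.2], [-2.5, -1.9], [-2.1, 0.8]] [[149.5, 84.8], [468.1, 84.6]] nose z 132.4
0.25 [[-4.0, 2.5], [-3.6, 2.5], [-2.8, -1.4], [-2.6, 1.4]] [[151.4, 87.5], [466.2, 87.4]] nose z 127.2
rack [[-1.3, -0.0], [-1.4, -0.1], [-1.4, -0.1], [-2.8, 0.3], [-2.5, -1.2], [-2.0, -1.0]]
rack [[-1.2, -0.5], [-1.3, -0.6], [-1.4, -0.5], [-2.8, -0.1], [-2.4, -1.6], [-1.9, -1.4]]
```

Emit:
{"fn": "drive_tool", "kwargs": {
  "increments": [
    {"delta_pos": [0,-0.003,0.002],"turn": 0,"jaw": 0.0},
    {"delta_pos": [0,-0.003,0.007],"turn": 0,"jaw": 0.0},
    {"delta_pos": [0,0,0.01],"turn": 0,"jaw": 0.0},
    {"delta_pos": [0,0,0.012],"turn": 0,"jaw": 0.0},
    {"delta_pos": [0,0,0.01],"turn": 0,"jaw": 0.0},
    {"delta_pos": [0,0,0.006],"turn": 0,"jaw": 0.0},
    {"delta_pos": [0,0,0.002],"turn": 0,"jaw": 0.0}
  ]
}}

```text
time: 22.85
position: [555.0, -56.5, 200.1]
eef_rot: [0.707, 0.046, -0.04, -0.705]
ft_force: [-0.1, 0.3, -2.9]
width: 0.158
```

```bash
cat >> h.py <<'E'
def rk():
    p,R,s=tool(False); c,sn=np.cos(1.693),np.sin(1.693); d=p-[522.4,212.5,0]
    f=np.array(s["ft_force"]); m=np.array(s["torque"])
    print("t",round(float(s["time"]),2),"rackxy TCP",round(c*d[0]+sn*d[1],1),round(-sn*d[0]+c*d[1],1),"z",round(p[2],1),"yawerr",round(np.arctan2(R[1,0],R[0,0])-(1.693-np.pi/2),4),"tilt",R[:2,1].round(4),"F rack",round(c*f[0]+sn*f[1],1),round(-sn*f[0]+c*f[1],1),round(f[2],1),"M",round(c*m[0]+sn*m[1],2),round(-sn*m[0]+c*m[1],2),round(m[2],2),"w",round(float(s["width"]),3))
E
python3 - <<'E'
from h import *
rk()
for c in ("side","wrist"):
    i=imaging.snapshot(c); cv2.imwrite(f"pics/{c}9.png",i[:,:,::-1])
rk()
crop("pics/side9.png","pics/side9z.png",300,90,150,120,5,1.3)
E
```

```text
t 22.85 rackxy TCP -271.0 0.5 z 200.1 yawerr -0.0005 tilt [ 0.0088 -0.003 ] F rack 0.3 0.1 -2.9 M 0.01 0.5 -0.01 w 0.158
t 22.95 rackxy TCP -271.3 0.5 z 200.2 yawerr -0.0008 tilt [ 0.0089 -0.0031] F rack 0.0 -0.3 -3.0 M 0.03 0.49 0.01 w 0.154
```

View pics/side9z.png

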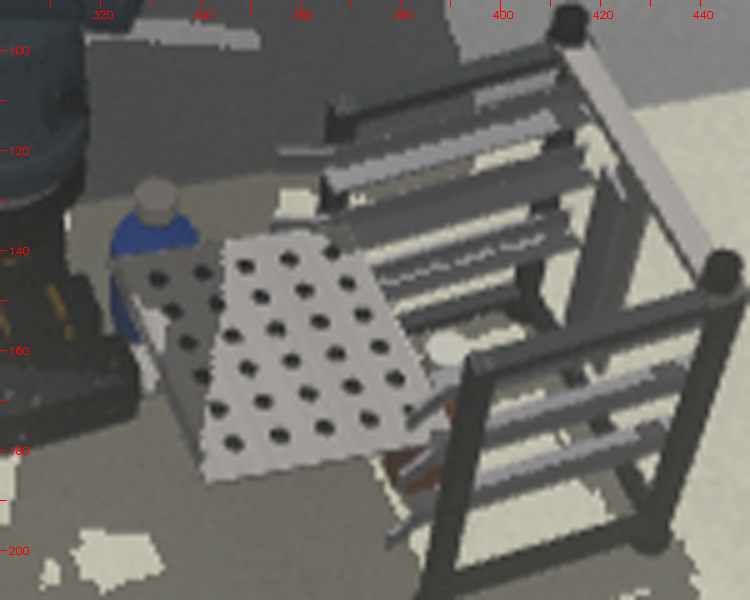

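View pics/wrist9.png

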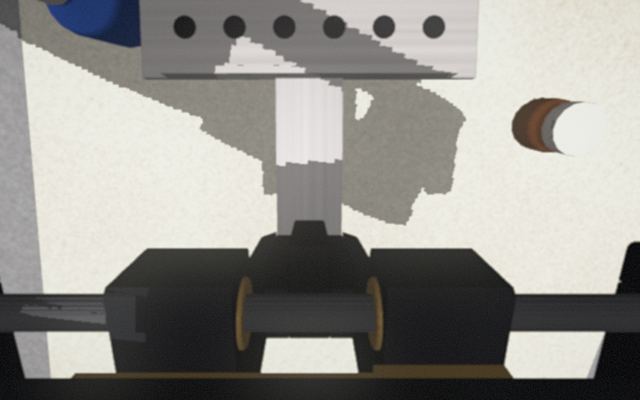

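Emit:
{"fn": "drive_tool", "kwargs": {
  "increments": [
    {"delta_pos": [0,0.0015,0],"turn": 0,"jaw": 0.0},
    {"delta_pos": [0,0.0015,0],"turn": 0,"jaw": 0.0},
    {"delta_pos": [0,0.0015,0],"turn": 0,"jaw": 0.0}
  ]
}}

```text
time: 23.32
position: [555.2, -57.7, 195.4]
eef_rot: [0.707, 0.046, -0.039, -0.704]
ft_force: [0.2, -0.1, -3.6]
width: 0.149
```

```bash
python3 -c "
from h import *
rk()"
```

```text
t 23.32 rackxy TCP -272.2 0.4 z 195.4 yawerr -0.0018 tilt [ 0.0091 -0.0034] F rack -0.2 -0.2 -3.6 M 0.11 0.4 -0.03 w 0.149
```

Emit:
{"fn": "drive_tool", "kwargs": {
  "increments": [
    {"delta_pos": [0,0.0015,0],"turn": 0,"jaw": 0.0},
    {"delta_pos": [0,0.0015,0],"turn": 0,"jaw": 0.0}
  ]
}}

```text
time: 23.58
position: [555.5, -58.1, 192.6]
eef_rot: [0.707, 0.046, -0.039, -0.704]
ft_force: [0.9, -1.1, 0.4]
width: 0.154
```

```bash
python3 -c "
from h import *
rk()"
```

```text
t 23.57 rackxy TCP -272.7 0.1 z 192.6 yawerr -0.0024 tilt [ 0.0096 -0.0035] F rack -1.2 -0.7 0.4 M 0.27 0.05 0.08 w 0.154
```

Emit:
{"fn": "drive_tool", "kwargs": {
  "increments": [
    {"delta_pos": [0,0.003,0.001],"turn": 0,"jaw": 0.0},
    {"delta_pos": [0,0.004,0.001],"turn": 0,"jaw": 0.0},
    {"delta_pos": [0,0.004,0.001],"turn": 0,"jaw": 0.0}
  ]
}}

```text
time: 23.95
position: [556.3, -55.9, 182.5]
eef_rot: [0.708, 0.046, -0.038, -0.704]
ft_force: [0.6, -3.0, 1.4]
width: 0.161
```

```bash
python3 -c "
from h import *
rk()"
```

```text
t 23.95 rackxy TCP -270.5 -1.0 z 182.5 yawerr -0.0028 tilt [ 0.0123 -0.0045] F rack -3.0 -0.2 1.4 M 0.36 -0.02 0.13 w 0.161
```

Emit:
{"fn": "drive_tool", "kwargs": {
  "increments": [
    {"delta_pos": [-0.001,0.004,0.001],"turn": 0,"jaw": 0.0},
    {"delta_pos": [0,0.004,0.001],"turn": 0,"jaw": 0.0},
    {"delta_pos": [0,0.004,0.001],"turn": 0,"jaw": 0.0},
    {"delta_pos": [0,0.004,0.001],"turn": 0,"jaw": 0.0}
  ]
}}

```text
time: 24.45
position: [554.9, -51.6, 165.2]
eef_rot: [0.708, 0.046, -0.038, -0.704]
ft_force: [0.4, -1.7, 1.5]
width: 0.157
```

```bash
python3 - <<'E'
from h import *
rk()
for c in ("side","wrist"):
    i=imaging.snapshot(c); cv2.imwrite(f"pics/{c}10.png",i[:,:,::-1])
rk()
crop("pics/side10.png","pics/side10z.png",300,90,150,120,5,1.3)
E
```

```text
t 24.45 rackxy TCP -266.1 -0.1 z 165.2 yawerr -0.0029 tilt [ 0.0122 -0.0042] F rack -1.7 -0.2 1.5 M 0.33 -0.04 0.06 w 0.157
t 24.55 rackxy TCP -265.9 0.3 z 164.9 yawerr -0.0029 tilt [ 0.0112 -0.0037] F rack -1.1 -0.2 0.7 M 0.34 -0.18 0.06 w 0.156
```

View pics/side10z.png

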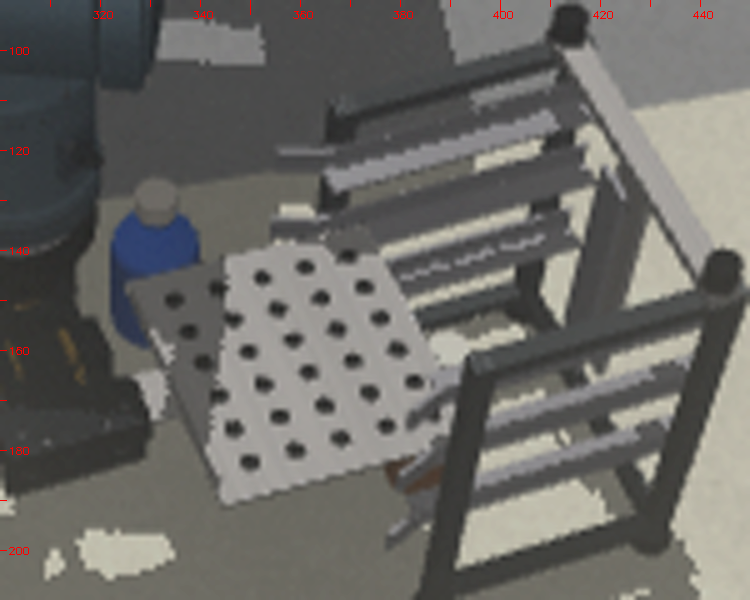

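View pics/wrist10.png

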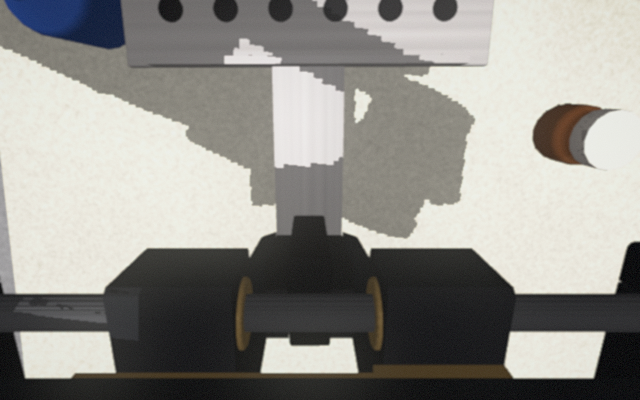

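Emit:
{"fn": "drive_tool", "kwargs": {
  "increments": [
    {"delta_pos": [0,0.003,0.003],"turn": 0,"jaw": 0.0},
    {"delta_pos": [0,0.003,0.004],"turn": 0,"jaw": 0.0},
    {"delta_pos": [0,0.003,0.005],"turn": 0,"jaw": 0.0}
  ]
}}

```text
time: 24.92
position: [553.3, -39.1, 155.5]
eef_rot: [0.707, 0.046, -0.038, -0.704]
ft_force: [0.0, -1.1, 0.4]
width: 0.16
```

```bash
python3 - <<'E'
from h import *
rk()
imaging.snapshot("wrist")
rk()
E
```

```text
t 24.93 rackxy TCP -253.5 -0.0 z 155.5 yawerr -0.0032 tilt [ 0.0116 -0.0038] F rack -1.1 0.1 0.4 M 0.32 -0.08 0.11 w 0.16
t 24.98 rackxy TCP -252.7 0.3 z 155.0 yawerr -0.0029 tilt [ 0.0107 -0.0031] F rack -1.5 -0.3 1.4 M 0.34 -0.13 0.06 w 0.155
```

Emit:
{"fn": "drive_tool", "kwargs": {
  "increments": [
    {"delta_pos": [0,0.001,0.005],"turn": 0.001,"jaw": 0.0},
    {"delta_pos": [0,0.0005,0.007],"turn": 0,"jaw": 0.0},
    {"delta_pos": [0,0,0.007],"turn": 0,"jaw": 0.0},
    {"delta_pos": [0,0,0.007],"turn": 0,"jaw": 0.0}
  ]
}}

```text
time: 25.48
position: [549.8, -11.1, 153.7]
eef_rot: [0.707, 0.046, -0.038, -0.704]
ft_force: [0.2, -2.6, 1.7]
width: 0.157
```

```bash
python3 - <<'E'
from h import *
rk()
imaging.snapshot("wrist")
rk()
E
```

```text
t 25.48 rackxy TCP -225.2 0.0 z 153.7 yawerr -0.0038 tilt [ 0.0112 -0.0037] F rack -2.7 0.1 1.7 M 0.43 -0.04 0.21 w 0.157
t 25.52 rackxy TCP -224.3 0.1 z 153.6 yawerr -0.0034 tilt [ 0.0111 -0.003 ] F rack -0.6 -0.3 1.0 M 0.4 -0.23 0.14 w 0.159
```

Emit:
{"fn": "drive_tool", "kwargs": {
  "increments": [
    {"delta_pos": [0,0,0.005],"turn": -0.002,"jaw": 0.0},
    {"delta_pos": [0,0,0.005],"turn": 0,"jaw": 0.0},
    {"delta_pos": [0,0,0.004],"turn": 0,"jaw": 0.0}
  ]
}}

```text
time: 25.9
position: [548.0, 4.6, 153.7]
eef_rot: [0.707, 0.047, -0.039, -0.704]
ft_force: [0.9, -2.1, 0.9]
width: 0.158
```

```bash
python3 - <<'E'
from h import *
rk()
for c in ("side","wrist"):
    i=imaging.snapshot(c); cv2.imwrite(f"pics/{c}11.png",i[:,:,::-1])
rk()
crop("pics/side11.png","pics/side11z.png",300,90,150,120,5,1.3)
E
```

```text
t 25.9 rackxy TCP -209.5 -0.0 z 153.7 yawerr -0.0012 tilt [ 0.0113 -0.0033] F rack -2.2 -0.6 0.9 M 0.43 0.02 0.18 w 0.158
t 26.0 rackxy TCP -209.1 0.1 z 153.5 yawerr -0.0008 tilt [ 0.0108 -0.0026] F rack 0.2 -0.2 1.4 M 0.47 -0.35 0.09 w 0.153
```

View pics/side11z.png

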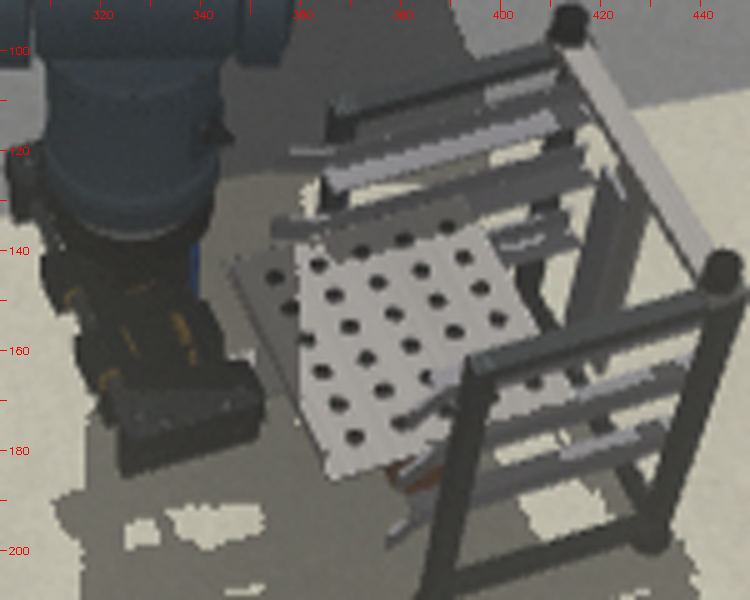

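View pics/wrist11.png

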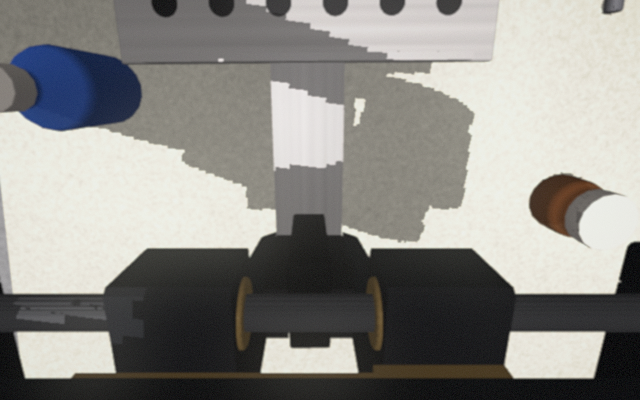

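Emit:
{"fn": "drive_tool", "kwargs": {
  "increments": [
    {"delta_pos": [0,0,0.003],"turn": 0,"jaw": 0.0},
    {"delta_pos": [0,0,0.003],"turn": 0,"jaw": 0.0},
    {"delta_pos": [0,0,0.002],"turn": 0,"jaw": 0.0}
  ]
}}

```text
time: 26.38
position: [546.9, 12.9, 153.6]
eef_rot: [0.707, 0.047, -0.039, -0.704]
ft_force: [0.3, -2.8, 2.1]
width: 0.158
```

```bash
python3 - <<'E'
from h import *
rk()
imaging.snapshot("wrist")
rk()
E
```

```text
t 26.38 rackxy TCP -201.1 -0.0 z 153.6 yawerr -0.0012 tilt [ 0.0112 -0.0031] F rack -2.8 -0.0 2.1 M 0.42 -0.02 0.15 w 0.158
t 26.43 rackxy TCP -200.9 0.0 z 153.6 yawerr -0.0011 tilt [ 0.0111 -0.0029] F rack -1.4 -0.3 0.5 M 0.41 -0.06 0.13 w 0.156
```

Emit:
{"fn": "drive_tool", "kwargs": {
  "increments": [
    {"delta_pos": [0,0,0.002],"turn": 0,"jaw": 0.0},
    {"delta_pos": [0,0,0.002],"turn": 0,"jaw": 0.0},
    {"delta_pos": [0,0,0.002],"turn": 0,"jaw": 0.0}
  ]
}}

```text
time: 26.8
position: [546.2, 19.2, 153.6]
eef_rot: [0.707, 0.047, -0.039, -0.704]
ft_force: [0.6, -2.0, 1.2]
width: 0.158
```

```bash
python3 - <<'E'
from h import *
rk()
E
```

```text
t 26.8 rackxy TCP -194.7 -0.0 z 153.6 yawerr -0.0013 tilt [ 0.0112 -0.0031] F rack -2.1 -0.4 1.2 M 0.45 0.07 0.16 w 0.158
```

Emit:
{"fn": "drive_tool", "kwargs": {
  "increments": [
    {"delta_pos": [0,0,0.002],"turn": 0,"jaw": 0.0},
    {"delta_pos": [0,0,0.002],"turn": 0,"jaw": 0.0},
    {"delta_pos": [0,0,0.002],"turn": 0,"jaw": 0.0},
    {"delta_pos": [0,0,0.002],"turn": 0,"jaw": 0.0}
  ]
}}

```text
time: 27.3
position: [545.1, 27.7, 153.6]
eef_rot: [0.707, 0.047, -0.039, -0.704]
ft_force: [0.0, -3.0, 1.9]
width: 0.156
```

```bash
python3 - <<'E'
from h import *
rk()
E
```

```text
t 27.3 rackxy TCP -186.2 -0.0 z 153.6 yawerr -0.0014 tilt [ 0.0112 -0.0031] F rack -3.0 0.3 1.9 M 0.39 0.01 0.13 w 0.156
```

Emit:
{"fn": "drive_tool", "kwargs": {
  "increments": [
    {"delta_pos": [0,0,0.002],"turn": 0,"jaw": 0.0},
    {"delta_pos": [0,0,0.002],"turn": 0,"jaw": 0.0},
    {"delta_pos": [0,0,0.002],"turn": 0,"jaw": 0.0}
  ]
}}

```text
time: 27.68
position: [544.4, 34.1, 153.6]
eef_rot: [0.707, 0.047, -0.039, -0.704]
ft_force: [1.4, -2.6, 1.6]
width: 0.157
```

```bash
python3 - <<'E'
from h import *
rk()
E
```

```text
t 27.68 rackxy TCP -179.8 -0.1 z 153.6 yawerr -0.0014 tilt [ 0.0114 -0.0032] F rack -2.7 -1.1 1.6 M 0.45 0.03 0.11 w 0.157
```

Emit:
{"fn": "drive_tool", "kwargs": {
  "increments": [
    {"delta_pos": [0,0,0.002],"turn": 0,"jaw": 0.0},
    {"delta_pos": [0,0,0.002],"turn": 0,"jaw": 0.0},
    {"delta_pos": [0,0,0.002],"turn": 0,"jaw": 0.0}
  ]
}}

```text
time: 28.05
position: [543.6, 40.4, 153.6]
eef_rot: [0.707, 0.047, -0.039, -0.704]
ft_force: [0.2, -2.2, 1.6]
width: 0.154
```

```bash
python3 - <<'E'
from h import *
rk()
E
```

```text
t 28.05 rackxy TCP -173.4 -0.1 z 153.6 yawerr -0.0013 tilt [ 0.0113 -0.0032] F rack -2.2 0.1 1.6 M 0.42 0.02 0.13 w 0.154
```

Emit:
{"fn": "drive_tool", "kwargs": {
  "increments": [
    {"delta_pos": [0,0,0.002],"turn": 0,"jaw": 0.0},
    {"delta_pos": [0,0,0.002],"turn": 0,"jaw": 0.0},
    {"delta_pos": [0,0,0.002],"turn": 0,"jaw": 0.0}
  ]
}}

```text
time: 28.42
position: [543.5, 44.7, 154.0]
eef_rot: [0.709, 0.047, -0.038, -0.703]
ft_force: [1.4, -7.5, 2.3]
width: 0.157
```

```bash
python3 - <<'E'
from h import *
rk()
E
```

```text
t 28.43 rackxy TCP -169.2 -0.5 z 154.0 yawerr -0.0012 tilt [ 0.0127 -0.0073] F rack -7.6 -0.4 2.3 M 0.42 0.83 0.18 w 0.157
```

Emit:
{"fn": "drive_tool", "kwargs": {
  "increments": [
    {"delta_pos": [-0.0004,0,0.0025],"turn": 0,"jaw": 0.0},
    {"delta_pos": [0,0,0.0025],"turn": 0,"jaw": 0.0}
  ]
}}

```text
time: 28.68
position: [543.3, 47.1, 154.4]
eef_rot: [0.71, 0.047, -0.038, -0.701]
ft_force: [0.7, -7.5, 2.5]
width: 0.154
```

```bash
python3 - <<'E'
from h import *
rk()
E
```

```text
t 28.68 rackxy TCP -166.7 -0.5 z 154.4 yawerr -0.0016 tilt [ 0.0141 -0.012 ] F rack -7.5 0.2 2.5 M 0.44 0.83 0.18 w 0.154
```

Emit:
{"fn": "drive_tool", "kwargs": {
  "increments": [
    {"delta_pos": [0,0,0.0025],"turn": 0,"jaw": 0.0}
  ]
}}

```text
time: 28.8
position: [543.3, 48.3, 154.5]
eef_rot: [0.711, 0.047, -0.038, -0.7]
ft_force: [0.7, -7.9, 0.7]
width: 0.161
```

```bash
python3 - <<'E'
from h import *
rk()
E
```

```text
t 28.8 rackxy TCP -165.5 -0.7 z 154.5 yawerr -0.0018 tilt [ 0.0147 -0.0143] F rack -7.9 0.2 0.7 M 0.5 0.81 0.16 w 0.161
```

Emit:
{"fn": "drive_tool", "kwargs": {
  "increments": [
    {"delta_pos": [-0.0004,0.0005,0.0025],"turn": 0,"jaw": 0.0},
    {"delta_pos": [0,0,0.0025],"turn": 0,"jaw": 0.0}
  ]
}}

```text
time: 29.05
position: [543.0, 50.7, 154.4]
eef_rot: [0.713, 0.048, -0.037, -0.699]
ft_force: [1.2, -8.4, 1.6]
width: 0.159
```

```bash
python3 - <<'E'
from h import *
rk()
E
```

```text
t 29.05 rackxy TCP -163.1 -0.8 z 154.4 yawerr -0.0022 tilt [ 0.0161 -0.0191] F rack -8.5 -0.1 1.6 M 0.53 0.84 0.13 w 0.159
```

Emit:
{"fn": "drive_tool", "kwargs": {
  "increments": [
    {"delta_pos": [0,0,0.0025],"turn": 0,"jaw": 0.0}
  ]
}}

```text
time: 29.18
position: [543.3, 51.1, 154.8]
eef_rot: [0.714, 0.048, -0.037, -0.697]
ft_force: [1.4, -15.1, 2.8]
width: 0.154
```

```bash
python3 - <<'E'
from h import *
rk()
E
```

```text
t 29.18 rackxy TCP -162.8 -1.1 z 154.8 yawerr -0.0023 tilt [ 0.0172 -0.0232] F rack -15.2 0.5 2.8 M 0.59 1.72 0.18 w 0.154
```

```bash
python3 - <<'E'
from h import *
i=imaging.snapshot("side"); cv2.imwrite("pics/side12.png",i[:,:,::-1])
rk()
crop("pics/side12.png","pics/side12z.png",300,90,150,120,5,1.3)
E
```

```text
t 29.23 rackxy TCP -162.8 -1.1 z 154.8 yawerr -0.0023 tilt [ 0.0171 -0.0234] F rack -10.7 0.5 2.9 M 0.59 1.47 0.19 w 0.154
```

View pics/side12z.png

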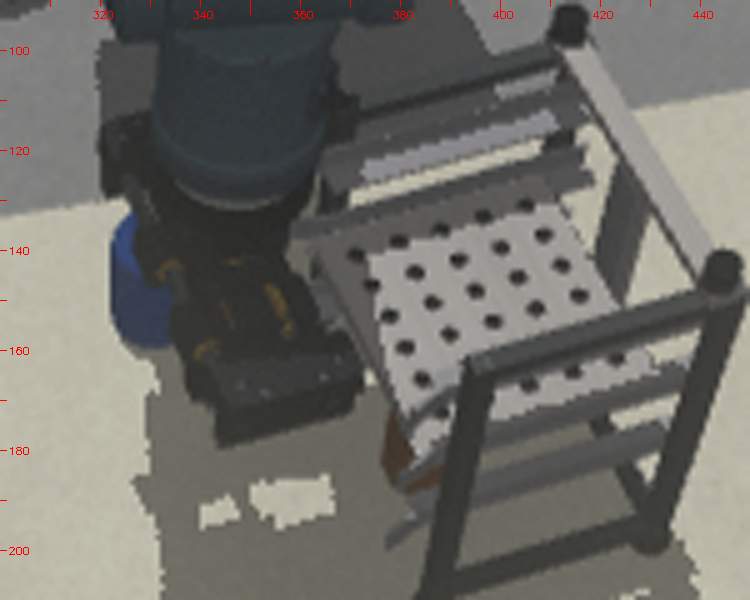

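Emit:
{"fn": "drive_tool", "kwargs": {
  "increments": [
    {"delta_pos": [0,0,0.0018],"turn": 0,"jaw": 0.0}
  ]
}}

```text
time: 29.35
position: [543.3, 51.0, 155.0]
eef_rot: [0.716, 0.048, -0.037, -0.696]
ft_force: [1.0, -9.1, 2.0]
width: 0.156
```

```bash
python3 - <<'E'
from h import *
rk()
E
```

```text
t 29.35 rackxy TCP -162.9 -1.1 z 155.0 yawerr -0.0026 tilt [ 0.0173 -0.0267] F rack -9.1 0.1 2.0 M 0.71 1.07 0.21 w 0.156
```

Emit:
{"fn": "drive_tool", "kwargs": {
  "increments": [
    {"delta_pos": [0,0,0],"turn": 0,"jaw": 0.0},
    {"delta_pos": [0,0,0],"turn": 0,"jaw": 0.018},
    {"delta_pos": [0,0,0],"turn": 0,"jaw": 0.024},
    {"delta_pos": [0,0,0],"turn": 0,"jaw": 0.04},
    {"delta_pos": [0,0,0],"turn": 0,"jaw": 0.04}
  ]
}}

```text
time: 29.98
position: [542.6, 52.1, 154.1]
eef_rot: [0.715, 0.047, -0.037, -0.697]
ft_force: [0.3, 0.9, 0.0]
width: 0.446
```

```bash
python3 - <<'E'
from h import *
rk()
i=imaging.snapshot("wrist"); cv2.imwrite("pics/wrist13.png",i[:,:,::-1])
i=imaging.snapshot("side"); cv2.imwrite("pics/side13.png",i[:,:,::-1])
crop("pics/side13.png","pics/side13z.png",300,90,150,120,5,1.3)
rk()
E
```

```text
t 29.98 rackxy TCP -161.7 -0.5 z 154.1 yawerr -0.0028 tilt [ 0.0161 -0.0252] F rack 0.8 -0.4 0.0 M 0.09 0.04 -0.01 w 0.446
t 30.07 rackxy TCP -161.7 -0.5 z 154.2 yawerr -0.0029 tilt [ 0.0161 -0.0252] F rack 0.5 -0.2 0.1 M 0.06 -0.02 -0.0 w 0.454
```

View pics/wrist13.png

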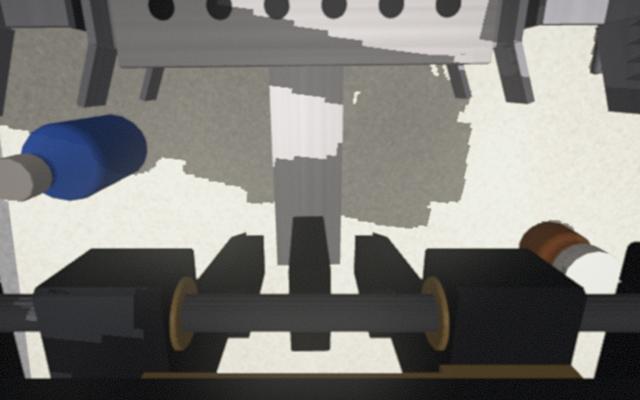

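View pics/side13z.png

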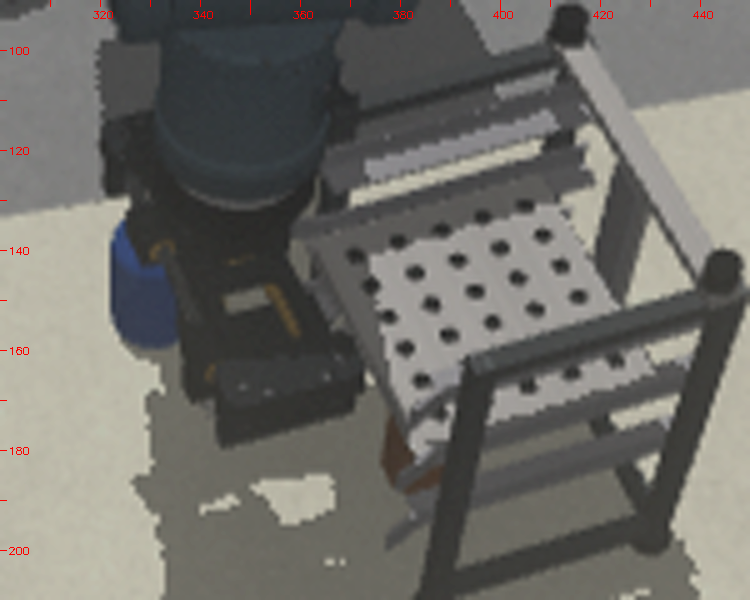

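Emit:
{"fn": "drive_tool", "kwargs": {
  "increments": [
    {"delta_pos": [0,-0.006,0],"turn": 0,"jaw": 0.045},
    {"delta_pos": [0,-0.012,-0.0005],"turn": 0,"jaw": 0.045},
    {"delta_pos": [0,-0.016,-0.0005],"turn": 0,"jaw": 0.045},
    {"delta_pos": [0,-0.018,-0.0005],"turn": 0,"jaw": 0.045},
    {"delta_pos": [0,-0.018,-0.001],"turn": 0,"jaw": 0.045},
    {"delta_pos": [0,-0.018,-0.01],"turn": 0,"jaw": 0.045},
    {"delta_pos": [0,-0.018,-0.02],"turn": 0,"jaw": 0.045},
    {"delta_pos": [0,-0.014,-0.03],"turn": 0,"jaw": 0.045},
    {"delta_pos": [0,-0.006,-0.03],"turn": 0,"jaw": 0.045},
    {"delta_pos": [0,0,-0.015],"turn": 0,"jaw": 0.045}
  ]
}}

```text
time: 31.32
position: [555.2, -53.3, 299.3]
eef_rot: [0.716, 0.052, -0.034, -0.695]
ft_force: [-0.4, -0.8, -1.0]
width: 0.513
```

```bash
python3 - <<'E'
from h import *
rk()
for c in ("wrist","side","top"):
    i=imaging.snapshot(c); cv2.imwrite(f"pics/{c}14.png",i[:,:,::-1])
crop("pics/side14.png","pics/side14z.png",290,85,160,135,4.4,1.3)
rk()
E
```

```text
t 31.32 rackxy TCP -267.8 -0.2 z 299.3 yawerr 0.0002 tilt [ 0.0276 -0.0273] F rack -0.7 0.5 -1.0 M 0.08 0.0 0.0 w 0.513
t 31.48 rackxy TCP -266.6 0.3 z 297.5 yawerr -0.0 tilt [ 0.025  -0.0261] F rack 0.4 0.8 0.4 M 0.06 0.06 -0.05 w 0.511
```

View pics/side14z.png

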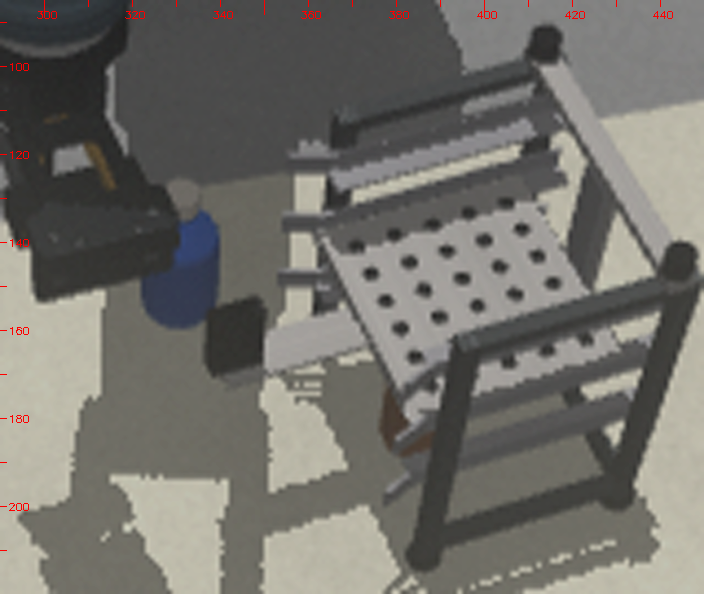

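View pics/wrist14.png

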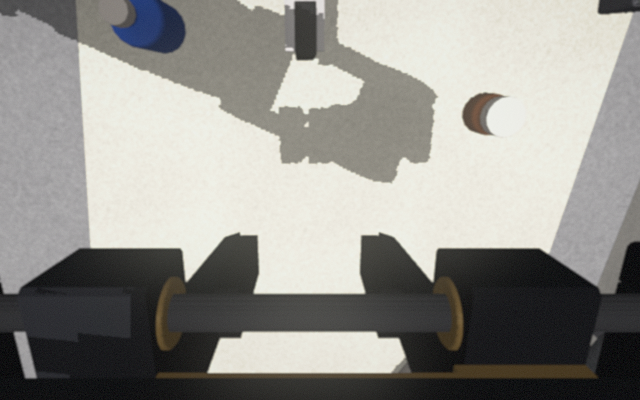

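View pics/top14.png

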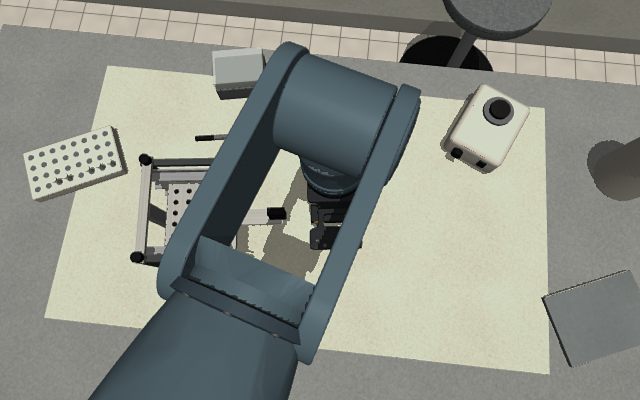

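```bash
python3 - <<'E'
from h import *
bot.job_done(); tool()
E
```

```text
the job is handed in; nothing more can be done
the job is handed in; nothing more can be done
```

The sheet is on the middle rails, grip outward, pushed against the stop and let go. I handed the job in at about 31.5 s. `job_done` gives no verdict, so everything below is from my own checks.

- **Rails:** The tall amber bottle stands in the rack, so I used the middle pair. I felt for the ledge; it came out at about 141 mm.
- **Carrying:** The sheet sagged in the grip by about 10° on lifting, nose down. I rested the nose on the ledges and levelled it there before sliding it in.
- **Seating:** The plate moved at about 8 N over roughly 7.7 mm, against a nominal 8 mm. The force then jumped to about 15 N with almost no further travel, and a second push at about 9 N moved nothing. I take that as the stop. The plate's own position cannot be read directly.
- **Force:** My highest horizontal reading was about 15 N, with a few newtons more on the rails. That is under 25 N, but I only read the force at the end of each call.
- **Last look:** The sheet did not shift on release. It sits level on the middle rails, with its origin near rack x = -11 mm, inside the home range. The bottle inside the rack, the jar, the blue look-alike and what shows of the pen look undisturbed. The gripper is clear.

**Disagreements:**
- The side camera read about 6 mm off from the wrist camera, so I trusted the wrist camera and the felt contacts.
- The tool picked up a tilt of a few degrees from fast moves early on, which I worked back down to under 1° before the grasp. It crept back to under 2° while pressing and was about 2° after the retreat.

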